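# Hang a steel hook-on bin in the slat panel

### The job

Hang the small open steel bin on the slatted wooden panel: tilt its front up, slip the hook tongue at its back through the upper groove, then rotate the bin down until it hangs level with its hook fully seated and its back against the panel. Let go of it, and do not disturb the jars and the mug beside the work.

Things in the scene. Friction and masses are not known exactly. Their poses are not given: they have to be found in the camera images.
- bin: Open sheet-steel bin, 0.16 kg, standing on the worktop; box 90 deep (x) x 56 wide (y) x 55 high (z) mm, low front wall 36 mm. Origin: centre of its underside; x runs from the low front to the back, z up. Its flat sides, 56 mm apart, can be gripped. From the top of its back (x=45) a 40 mm wide strip hook runs back, then up; see hook_seat and tongue_tip.
- hook_seat (a point): Where the underside of the hook's neck meets the bin's back, mid width (bin frame [45,0,55] mm); axes as the bin's. The neck is 4 mm thick and runs back from here, 9.5 mm to the tongue.
- tongue_tip (a point): Middle of the upper edge of the hook's upright tongue (bin frame [56.5,0,89] mm); axes as the bin's. The tongue is a flat strip 40 mm wide, 4 mm thick (bin x 54.5 to 58.5), standing from bin z 55 to 89 mm.
- panel: Fixed slatted panel, 240 wide (y), 167 mm tall, open at the back: three level wooden slats, 6 mm thick, z 12-41, 65-125, 149-167 mm, on dark uprights behind their ends (y +-104 to 120). Origin on the worktop below the middle of the front face (x=0), which looks to -x, to the robot; +x into the panel, z up. Feet reach 10 mm in front. The lower opening is too low for the bin.
- groove_lip (a point): Front edge of the lower lip of the upper groove (24 mm high opening, panel z 125 to 149), mid width; panel frame [0,0,125] mm, axes as the panel's. Once hung, hook_seat rests here (up to 80 mm left or right will do), neck on the lip, tongue up behind the top slat, bin's back on the middle slat.
- spice_jar: Bystander: spice jar with a red lid, 45 mm across, 106 mm tall, loose. Origin at the centre of its underside.
- mustard: Bystander: glass mustard jar, 64 mm across, 109 mm tall, loose. Origin at the centre of its underside.
- mug: Bystander: white mug with a pinkish band, 80 mm across plus handle, 101 mm tall, loose. Origin at the centre of its underside.
Mind the look-alikes: they are no part of the job. What is shaped like the bin but blue is not meant.

How it is judged:
On the way:
1. the bin is tilted front up, with its tongue through the upper groove (angle between bin's own z axis and vertical above 0.2 rad and x of tongue_tip in the frame of groove_lip above 0.007 m and z of tongue_tip in the frame of groove_lip above 0 m and x of hook_seat in the frame of groove_lip below 0.006 m and z of hook_seat in the frame of groove_lip below 0.024 m), for 0.1 s.
At the end, for the whole second after the job is handed in: The bin hangs released and still: hook_seat within 4 mm in height of the upper groove's lip, 7 mm before to 4 mm behind the front face, within 90 mm of the middle sideways; tongue behind the top slat; bin level and square to the panel within 0.14 rad (x of hook_seat in the frame of groove_lip between -0.007 and 0.004 m and z of hook_seat in the frame of groove_lip between -0.004 and 0.004 m and y of hook_seat in the frame of groove_lip between -0.09 and 0.09 m and x of tongue_tip in the frame of groove_lip above 0.006 m and z of tongue_tip in the frame of groove_lip above 0.028 m and angle between bin's own z axis and vertical below 0.14 rad and angle between the y axis of bin and the y axis of panel, either way round below 0.14 rad and contact force between bin and panel above 0.3 N and linear speed of bin below 0.02 m/s and angular speed of bin below 0.2 rad/s); the robot touches nothing.
It fails at once if a bystander jar or the mug is pushed more than 30 mm or tipped (distance of any of spice_jar, mustard, mug from where it was at the start of the episode above 0.03 m or angle between any of spice_jar, mustard, mug's own z axis and vertical above 0.5 rad).
It also fails if it takes over 45 s, if anything falls off the work surface, if the arm or the gripper's body presses on something with over 40 N, if the wrist force passes 120 N, or if a joint passes its speed limit or range.

### The arm

A 7-joint arm with a two-finger parallel gripper is mounted at the origin on a cart in front of the work surface, level with it; the furniture and walls round the work are solid. World frame = base frame: x ahead of the robot, y to its left, z up, the work surface at z = 0. Lengths are in m, angles in rad, forces in N, time in s.
With the tool pointing down it reaches from about 0.4 to 0.85 m from the base axis. Payload 10.4 kg.
Tool frame: the origin (TCP) lies midway between the tips of the shut fingers; the grasp point (between the pads) lies 19 mm behind it; z points along the fingers, y is the direction in which the jaws open and shut (so a half turn about z gives the same grasp; the last joint's range is limited). The gripper opens to 85 mm and grips with 20 to 120 N. Pads are 22 mm wide; open, the fingers measure 114 mm over their backs; the gripper's body (76 mm by 85 mm) begins 54 mm behind the grasp point. The pads swing forward as they close: fully open they stand 13 mm farther back than shut.
Start: joints at [1.089, 0.332, -0.065, 1.46, 0.022, 1.35, -0.088], TCP at [0.277, -0.56, 0.231] pointing down, gripper open.
Joint ranges: [-2.6, 2.6], [-0.5, 2.12], [-1.47, 1.34], [0.16, 2.42], [-1.27, 4.41], [0.06, 2.06], [-2.6, 2.6]. Speed limits (rad/s): [2.22, 2.22, 2.79, 2.79, 3.14, 3.14, 3.14].

### API

Orientations are given as a unit quaternion [x, y, z, w].
In Python, from workcell import get_obs, camera, calibration, hand_in gives the robot as it stands.
- The arm moves only by the shell command python3 -m handwheel 'ROWS' [FORCE]. ROWS is JSON, a list of rows, each an object with "jaw": the finger opening in mm, from 0 to 85.4; "delta_pos": the shift along the tool's x, y, z scaled (see below), a list of three; "turn": the turn about the tool's z scaled (see below). In form: [{"jaw": jaw, "delta_pos": [tx, ty, tz], "turn": turn}, ...]. A call has 1 to 10 rows; each row is the pose to reach, as a shift and turn from the pose commanded when the call began, along the tool's axes at that moment, turning the shorter way round; what a row does not reach only later rows make up. The controller multiplies each number of a shift by 1 m and each number of a turn by pi rad. A row lasts 1/12 s, in which the tool goes at most 41.7 mm and 7.16 degrees, less where a joint would pass 70% of its speed; a pose out of reach is approached as far as the arm can. A call with a number of a shift or a turn outside -1 to 1 is refused whole. A call with a gripper value outside its range is refused whole. The fingers move at their own pace and stop on an object; FORCE is the grip in N (left out, the last holds). Time passes only in rows, so rows that repeat a pose let the fingers close. It gives the time, the measured TCP pose, the force and the opening at its end, in the units of the state.
- get_obs(): the state, without advancing time (a new reading comes with each control period).
- camera(name): name is "scene" or "top" or "wrist"; returns the picture (420x560x3 uint8, red, green, blue); there is no depth.
- calibration(name): a dict with "mtx" (3x3 intrinsics, pixels), "dist_coeffs" ([k1, k2, p1, p2, k3] as OpenCV has them; the pictures are not rectified), "rvec" (rotation vector, rad) and "tvec" (3), from world to camera coordinates, as OpenCV has them. Camera axes: x right, y down, z forward; pixel columns grow to the right and rows downward; lengths in m; the calibration is good to about 2 mm. A picture is of the moment at which its call begins: read the wrist's pose just before it. calibration takes no time and is no camera call; for the wrist camera it gives the pose at the moment of the call.
- hand_in(): hands the job in, once; it reports no verdict.
The state is a dict: "clock": time; "joint_pos": joint angles; "joint_velocities": joint speeds; "tau": joint torques, N m; "position": TCP position; "ee_rot": TCP orientation; "ft_force": force on the tool from outside, world axes, zero at the start; "torque": the same for the moment, N m; "grip_width": opening from 0.0 (shut) to 1.0 (fully open).
Only numpy, scipy, OpenCV 4.12 (cv2) and the standard library are available. Lean on these libraries where they do the work, as an engineer would, in place of code of your own. Each camera call takes 0.05 s, during which the arm holds its last target.

## Working session

There is one attempt and no reset: what is moved stays moved. The work goes in short steps, Python scripts to look and compute and a shell command to move; the robot and the scene stay as the last step left them, time stands still between calls to the robot, and variables do not carry over. Pictures are saved under pics/ and viewed, and the job is handed in when it is done.

```bash
mkdir -p pics; ls
python3 - <<'E'
from workcell import *
import cv2
print(get_obs())
for n in ["scene","top","wrist"]:
    c=calibration(n);print(n,c)
    cv2.imwrite(f"pics/{n}0.png",camera(n)[:,:,::-1])
E
```

```text
pics
{'clock': 0.0, 'joint_pos': array([ 1.08940445,  0.33286801, -0.06469843,  1.46094007,  0.02164303,
        1.34990899, -0.08850356]), 'joint_velocities': array([ 0.00075524, -0.00018737, -0.00174639,  0.00182991,  0.00096162,
        0.00226739, -0.00073592]), 'tau': array([-4.76355999e-04, -6.25447726e+01,  4.89220256e-02, -3.91604233e+01,
        1.60232565e-02,  1.00310732e-02, -1.21229823e-05]), 'position': array([ 0.27660493, -0.56003884,  0.23051895]), 'ee_rot': array([ 9.73800797e-01,  2.27401625e-01, -2.15041926e-04, -6.80747490e-04]), 'ft_force': array([-0.86745832,  0.59842938, -0.25577359]), 'torque': array([-0.01960147,  0.00299031, -0.06148041]), 'grip_width': 0.9976960086349791}
scene {'mtx': array([[538.42219157,   0.        , 276.16914646],
       [  0.        , 538.42219157, 214.83365612],
       [  0.        ,   0.        ,   1.        ]]), 'dist_coeffs': array([-0.02615616,  0.        ,  0.        ,  0.        ,  0.        ]), 'rvec': array([ 1.26738103, -2.00451888,  1.1336996 ]), 'tvec': array([0.48671962, 0.32273721, 0.87961202])}
top {'mtx': array([[485.15859421,   0.        , 282.15482134],
       [  0.        , 485.15859421, 215.72449278],
       [  0.        ,   0.        ,   1.        ]]), 'dist_coeffs': array([-0.08957928,  0.        ,  0.        ,  0.        ,  0.        ]), 'rvec': array([ 2.10159672, -2.16375438,  0.17027869]), 'tvec': array([0.259633  , 0.57407483, 1.28670857])}
wrist {'mtx': array([[319.9102194 ,   0.        , 276.83998724],
       [  0.        , 319.9102194 , 206.59160244],
       [  0.        ,   0.        ,   1.        ]]), 'dist_coeffs': array([-0.07471086,  0.        ,  0.        ,  0.        ,  0.        ]), 'rvec': array([-2.44398505,  1.51905427,  0.23161752]), 'tvec': array([-0.62619423, -0.03786645,  0.37981957])}
```

View pics/scene0.png

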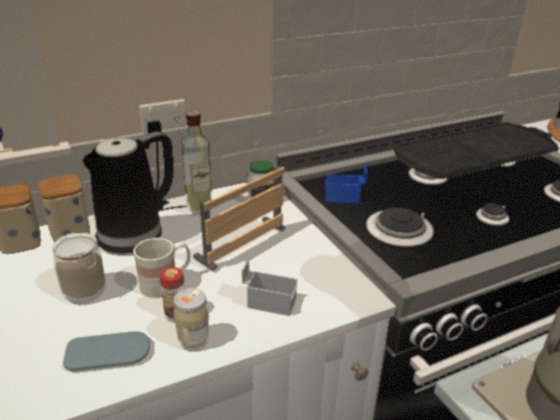

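View pics/top0.png

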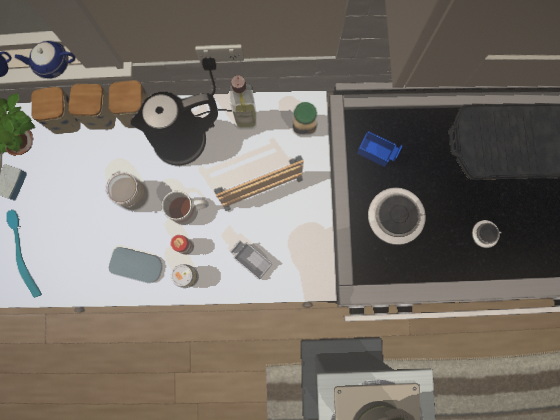

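View pics/wrist0.png

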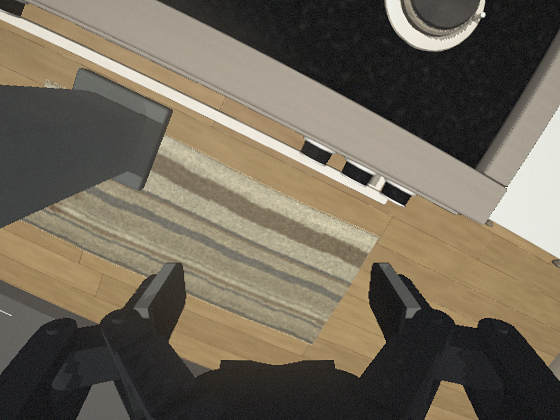

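Candidates: grey steel bin at scene (272,292) / top (252,257), and a blue one at scene (345,185) / top (380,148) on the hob. The grey one standing on the worktop fits "steel". I'll enlarge it to confirm that and pick out features.

```bash
cat > h.py <<'E'
import numpy as np, cv2
from workcell import *
def ray(n,uv,c=None):
    c=c or calibration(n)
    p=cv2.undistortPoints(np.array([[uv]],float),c["mtx"],c["dist_coeffs"])[0,0]
    R,_=cv2.Rodrigues(np.array(c["rvec"])); t=np.array(c["tvec"])
    return -R.T@t, R.T@np.array([p[0],p[1],1.])
def onz(n,uv,z,c=None):
    o,d=ray(n,uv,c); return o+d*(z-o[2])/d[2]
def proj(n,P,c=None):
    c=c or calibration(n)
    return cv2.projectPoints(np.array(P,float).reshape(-1,1,3),c["rvec"],c["tvec"],c["mtx"],c["dist_coeffs"])[0][:,0]
E
python3 - <<'E'
import cv2
t=cv2.imread("pics/top0.png");s=cv2.imread("pics/scene0.png")
a=cv2.resize(t[145:285,205:315],None,fx=5,fy=5,interpolation=cv2.INTER_CUBIC)[:, :]
cv2.imwrite("pics/tc.png",cv2.resize(t[150:285,200:310],(480,590),interpolation=cv2.INTER_CUBIC))
cv2.imwrite("pics/sc.png",cv2.resize(s[165:325,190:310],(450,600),interpolation=cv2.INTER_CUBIC))
E
```

```text
(no output)
```

View pics/tc.png

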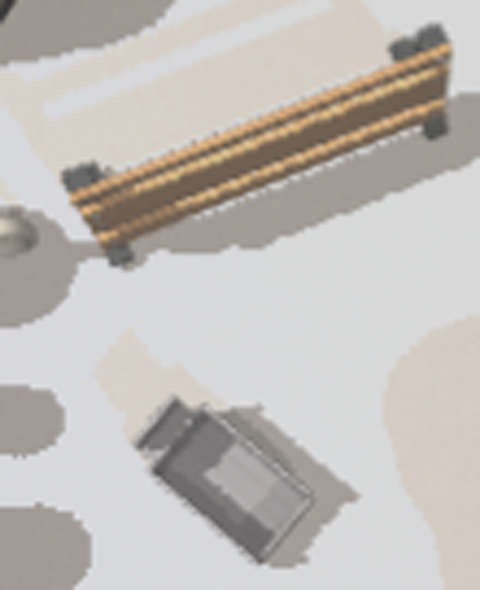

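View pics/sc.png

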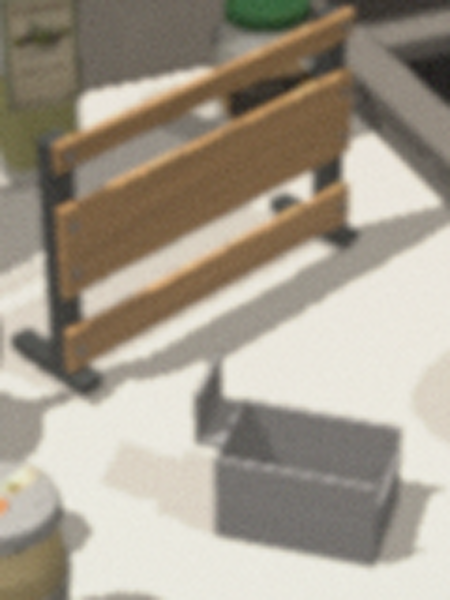

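Run:
```python
from h import *
np.set_printoptions(precision=4,suppress=True)
T=lambda x,y:(200+x/4.364,150+y/4.37)
S=lambda x,y:(190+x/3.75,165+y/3.75)
print("cams",ray("top",(280,210))[0],ray("scene",(280,210))[0])
print("top bin")
P={k:onz("top",T(*v[:2]),v[2]) for k,v in dict(bl=(153,467,.055),br=(205,407,.055),fr=(314,494,.036),fl=(264,562,.036),tl=(137,445,.089),tr=(177,397,.089)).items()}
for k in P: print(k,P[k])
d=lambda a,b:np.linalg.norm(P[a]-P[b])
print(d('bl','br'),d('fl','fr'),d('bl','fl'),d('br','fr'),d('tl','tr'))
print("scene bin")
for k,v in dict(bl=(220,458,.055),br=(245,402,.055),tr=(218,362,.089),tl=(200,395,.089),flb=(375,562,0),blb=(220,535,0),fl=(378,487,.036)).items(): print(k,onz("scene",S(*v[:2]),v[2]))
print("scene panel")
for k,v in dict(mtl=(58,208,.125),mbl=(65,298,.065),mtr=(348,70,.125),mbr=(350,128,.065),btl=(67,327,.041),bbl=(68,372,.012),btr=(347,183,.041),ttr=(354,8,.167),ttl=(53,148,.167),tbl=(57,173,.149)).items(): print(k,onz("scene",S(*v[:2]),v[2]))
print("top panel")
for k,v in dict(ttl=(74,208,.167),ttr=(449,52,.167),mtl=(88,217,.125),mtr=(443,75,.125),btl=(103,245,.041),btr=(444,108,.041)).items(): print(k,onz("top",T(*v[:2]),v[2]))
```

```text
cams [0.3622 0.2386 1.3654] [-0.3054  0.7011  0.728 ]
top bin
bl [0.4713 0.3734 0.055 ]
br [0.5077 0.3404 0.055 ]
fr [0.4531 0.2745 0.036 ]
fl [0.4116 0.3068 0.036 ]
tl [0.482  0.3794 0.089 ]
tr [0.5105 0.3547 0.089 ]
0.0491073236978619 0.05256806477682985 0.09142786062939537 0.08772251378779165 0.03769335771724567
scene bin
bl [0.4553 0.381  0.055 ]
br [0.4934 0.3498 0.055 ]
tr [0.4905 0.3665 0.089 ]
tl [0.4682 0.3862 0.089 ]
flb [0.4037 0.3147 0.    ]
blb [0.4578 0.3806 0.    ]
fl [0.4197 0.3058 0.036 ]
scene panel
mtl [0.6155 0.4094 0.125 ]
mbl [0.6136 0.4093 0.065 ]
mtr [0.6946 0.1888 0.125 ]
mbr [0.7213 0.1726 0.065 ]
btl [0.6184 0.4077 0.041 ]
bbl [0.6142 0.4101 0.012 ]
btr [0.6948 0.1874 0.041 ]
ttr [0.6962 0.1849 0.167 ]
ttl [0.6108 0.4116 0.167 ]
tbl [0.6135 0.4094 0.149 ]
top panel
ttl [0.613  0.4058 0.167 ]
ttr [0.6994 0.1855 0.167 ]
mtl [0.616  0.4033 0.125 ]
mtr [0.6969 0.1878 0.125 ]
btl [0.6147 0.4049 0.041 ]
btr [0.6977 0.1845 0.041 ]
```

```bash
cat >> h.py <<'E'
def fit2(loc,W):
    loc=np.array(loc)[:,:2];W=np.array(W)[:,:2]
    a=loc-loc.mean(0);b=W-W.mean(0)
    th=np.arctan2((a[:,0]*b[:,1]-a[:,1]*b[:,0]).sum(),(a*b).sum())
    R=np.array([[np.cos(th),-np.sin(th)],[np.sin(th),np.cos(th)]])
    t=W.mean(0)-R@loc.mean(0)
    return t,th,(loc@R.T+t-W)*1000
E
python3 - <<'E'
from h import *
np.set_printoptions(precision=4,suppress=True)
T=lambda x,y:(200+x/4.364,150+y/4.37)
S=lambda x,y:(190+x/3.75,165+y/3.75)
L=dict(bl=(.045,.028),br=(.045,-.028),fl=(-.045,.028),fr=(-.045,-.028),tl=(.0565,.02),tr=(.0565,-.02),flb=(-.045,.028),blb=(.045,.028))
for n,F,D in (("top",T,dict(bl=(153,467,.055),br=(205,407,.055),fr=(314,494,.055),fl=(264,562,.055),tl=(137,445,.089),tr=(177,397,.089))),
 ("scene",S,dict(bl=(218,458,.055),br=(245,402,.055),fl=(378,487,.055),fr=(400,430,.055),tr=(218,362,.089),tl=(200,395,.089),flb=(375,562,0),blb=(218,535,0)))):
    t,th,r=fit2([L[k] for k in D],[onz(n,F(*D[k][:2]),D[k][2]) for k in D])
    print(n,t,th);print(r)
E
```

```text
top [0.4602 0.3236] 0.8665954203106324
[[-3.3143  2.6373]
 [ 2.9456 -0.6767]
 [ 0.5925 -2.7918]
 [-1.2018  1.63  ]
 [-0.5151  0.2016]
 [ 1.493  -1.0003]]
scene [0.4472 0.3324] 0.8815487414381318
[[-1.5475  3.0024]
 [ 4.0248 -0.4329]
 [-2.8717 -1.2158]
 [ 3.6174 -4.771 ]
 [ 8.02   -3.1713]
 [-0.4749  2.4836]
 [-6.7029  0.7764]
 [-4.0652  3.3286]]
```

Run:
```python
from h import *
c,s=np.cos(.872),np.sin(.872)
for n,off,sz,(w,h) in (("top",(200,150),(110,135),(480,590)),("scene",(190,165),(120,160),(450,600))):
  im=cv2.imread(f"pics/{n}0.png")[off[1]:off[1]+sz[1],off[0]:off[0]+sz[0]]
  im=cv2.resize(im,(w,h),interpolation=cv2.INTER_CUBIC)
  for (tx,ty),col in (((.4602,.3236),(0,0,255)),((.4472,.3324),(255,0,0))):
    for x,y,z in [(.045,.028,0),(-.045,.028,0),(-.045,-.028,0),(.045,-.028,0),(.045,.028,.055),(-.045,.028,.055),(-.045,.028,.036),(-.045,-.028,.036),(-.045,-.028,.055),(.045,-.028,.055),(.0565,.02,.089),(.0565,-.02,.089),(.0565,.02,.055),(.0565,-.02,.055)]:
      p=proj(n,[[tx+c*x-s*y,ty+s*x+c*y,z]])[0]
      cv2.circle(im,tuple(int(v) for v in (p-off)*np.array([w,h])/sz),3,col,-1)
  cv2.imwrite(f"pics/{n}_ov.png",im)
```

```text
(no output)
```

View pics/top_ov.png

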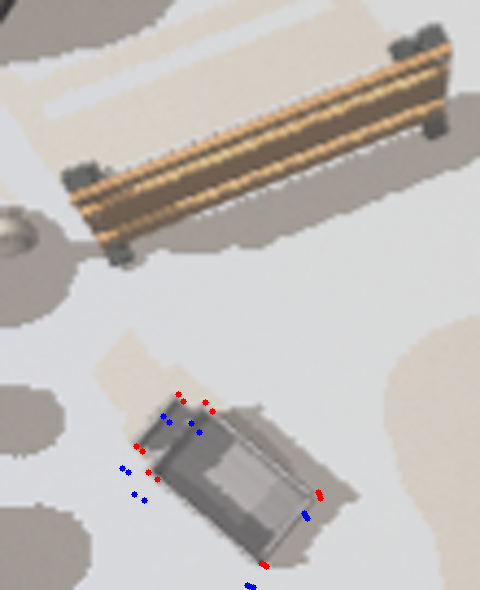

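View pics/scene_ov.png

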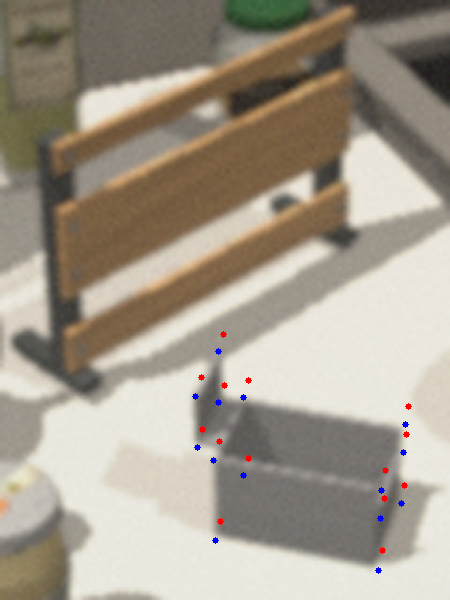

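Run:
```python
from h import *
np.set_printoptions(precision=4,suppress=True)
o,d=ray("wrist",(277,206)); print("wrist cam",o,d)
from scipy.spatial.transform import Rotation as Ro
ob=get_obs();R=Ro.from_quat(ob["ee_rot"]).as_matrix();print(R); print("cam in tool",R.T@(o-ob["position"]),R.T@d, "up",R.T@(ray("wrist",(277,100))[1]))
a=cv2.imread("pics/top0.png")[225:300,140:220];b=cv2.imread("pics/scene0.png")[230:360,120:225]
cv2.imwrite("pics/jt.png",cv2.resize(a,None,fx=6,fy=6,interpolation=2));cv2.imwrite("pics/js.png",cv2.resize(b,None,fx=4.5,fy=4.5,interpolation=2))
```

```text
wrist cam [ 0.3458 -0.5281  0.3734] [-0.2643 -0.1301 -0.9556]
[[ 0.8966  0.4428 -0.0005]
 [ 0.4428 -0.8966  0.0009]
 [-0.0001 -0.001  -1.    ]]
cam in tool [ 0.0762  0.0018 -0.1427] [-0.2945  0.0005  0.9557] up [0.0247 0.0007 1.0547]
```

View pics/jt.png

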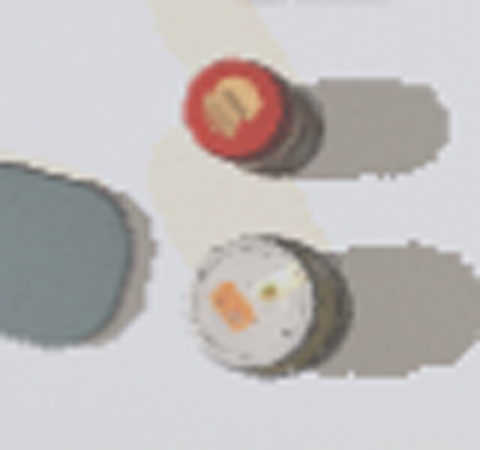

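View pics/js.png

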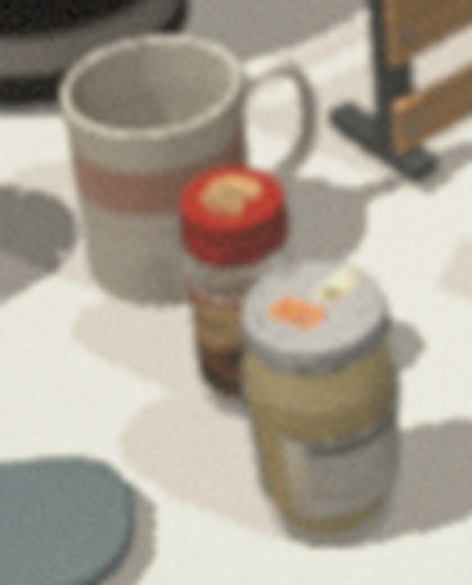

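Run:
```python
from h import *
np.set_printoptions(precision=4,suppress=True)
print("must top",onz("top",(140+255/6,225+302/6),.109),"spice",onz("top",(140+234/6,225+109/6),.106))
print("must scene",onz("scene",(120+316/4.5,230+310/4.5),.109),"spice",onz("scene",(120+232/4.5,230+200/4.5),.106))
print("mug top",onz("top",(180,207),.101),"scene",onz("scene",(120+155/4.5,230+85/4.5),.101))
```

```text
must top [0.4226 0.5051 0.109 ] spice [0.5069 0.5151 0.106 ]
must scene [0.4074 0.5121 0.109 ] spice [0.4919 0.521  0.106 ]
mug top [0.6043 0.5141 0.101 ] scene [0.5931 0.5268 0.101 ]
```

```bash
python3 -m handwheel '[{"jaw":85,"delta_pos":[0.40,-0.31,-0.09],"turn":-0.13},{"jaw":85,"delta_pos":[0.40,-0.31,-0.09],"turn":-0.13},{"jaw":85,"delta_pos":[0.40,-0.31,-0.09],"turn":-0.13},{"jaw":85,"delta_pos":[0.40,-0.31,-0.09],"turn":-0.13},{"jaw":85,"delta_pos":[0.40,-0.31,-0.09],"turn":-0.13},{"jaw":85,"delta_pos":[0.40,-0.31,-0.09],"turn":-0.13},{"jaw":85,"delta_pos":[0.40,-0.31,-0.09],"turn":-0.13},{"jaw":85,"delta_pos":[0.40,-0.31,-0.09],"turn":-0.13},{"jaw":85,"delta_pos":[0.40,-0.31,-0.09],"turn":-0.13},{"jaw":85,"delta_pos":[0.40,-0.31,-0.09],"turn":-0.13}]' 20
```

```text
clock: 0.98
position: [0.4565, -0.1895, 0.3047]
ee_rot: [0.908, 0.42, -0.0, 0.0]
ft_force: [1.1, -0.3, -0.2]
grip_width: 0.992
```

```bash
python3 -m handwheel '[{"jaw":85,"delta_pos":[0.345,-0.335,0],"turn":0},{"jaw":85,"delta_pos":[0.345,-0.335,0],"turn":0},{"jaw":85,"delta_pos":[0.345,-0.335,0],"turn":0},{"jaw":85,"delta_pos":[0.345,-0.335,0],"turn":0},{"jaw":85,"delta_pos":[0.345,-0.335,0],"turn":0},{"jaw":85,"delta_pos":[0.345,-0.335,0],"turn":0},{"jaw":85,"delta_pos":[0.345,-0.335,0],"turn":0},{"jaw":85,"delta_pos":[0.345,-0.335,0],"turn":0},{"jaw":85,"delta_pos":[0.345,-0.335,0],"turn":0},{"jaw":85,"delta_pos":[0.345,-0.335,0],"turn":0}]'
python3 -m handwheel '[{"jaw":85,"delta_pos":[0,0,0],"turn":0},{"jaw":85,"delta_pos":[0,0,0],"turn":0},{"jaw":85,"delta_pos":[0,0,0],"turn":0}]'
python3 - <<'E'
from h import *
import pickle
c=calibration("wrist");pickle.dump(c,open("w1.pkl","wb"));print(get_obs()["position"],get_obs()["ee_rot"],get_obs()["joint_pos"])
cv2.imwrite("pics/w1.png",camera("wrist")[:,:,::-1]);cv2.imwrite("pics/t1.png",camera("top")[:,:,::-1])
cv2.imwrite("pics/s1.png",camera("scene")[:,:,::-1])
E
```

```text
clock: 1.82
position: [0.4276, 0.2261, 0.3045]
ee_rot: [0.908, 0.42, 0.0, 0.0]
ft_force: [1.7, -0.3, -0.1]
grip_width: 0.994
clock: 2.07
position: [0.4284, 0.2238, 0.304]
ee_rot: [0.907, 0.42, -0.0, 0.0]
ft_force: [0.6, -0.8, 0.1]
grip_width: 0.997
[0.4283528  0.22378646 0.30395262] [ 9.07438726e-01  4.20184292e-01 -3.35235497e-04  8.49373145e-05] [ 0.31873613  0.04163716 -0.90443887  1.66492841  0.03302725  1.4516712
 -1.2927299 ]
```

View pics/w1.png

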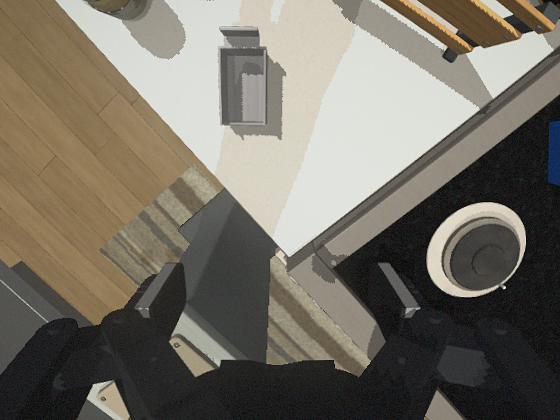

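View pics/s1.png

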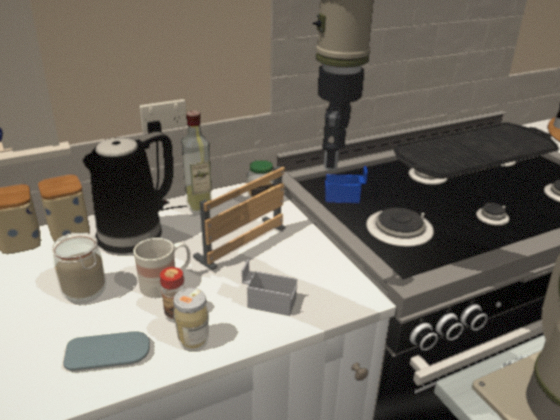

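Run:
```python
from h import *
w=cv2.imread("pics/w1.png")
cv2.imwrite("pics/w1c.png",cv2.resize(w[15:145,200:300],(460,598),interpolation=2))
```

```text
(no output)
```

View pics/w1c.png

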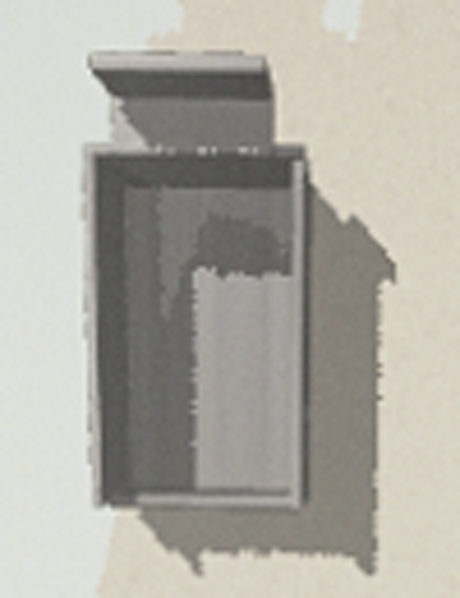

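View pics/t1.png

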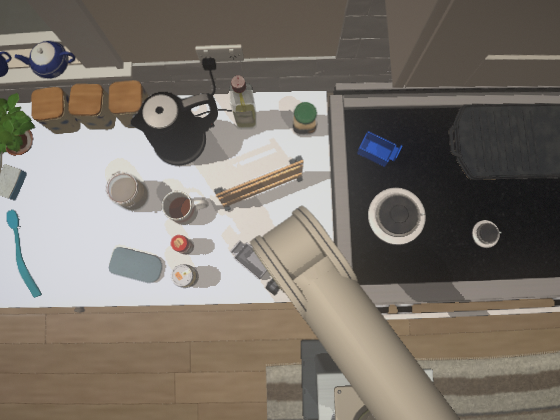

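Run:
```python
from h import *
import pickle
np.set_printoptions(precision=4,suppress=True)
c=pickle.load(open("w1.pkl","rb"))
W=lambda x,y:(200+x/4.6,15+y/4.6)
L=dict(bl=(.045,.028),br=(.045,-.028),fl=(-.045,.028),fr=(-.045,-.028),tl=(.0565,.02),tr=(.0565,-.02))
for zf in(.036,.055):
    D=dict(bl=(86,147,.055),br=(308,147,.055),fl=(96,507,zf),fr=(304,508,zf),tl=(89,60,.089),tr=(267,62,.089))
    t,th,r=fit2([L[k] for k in D],[onz("wrist",W(*D[k][:2]),D[k][2],c) for k in D]);print(t,th);print(r)
print("tcp top",proj("top",[get_obs()["position"]]),"scene",proj("scene",[get_obs()["position"]]))
# panel right end in wrist
```

```text
[0.4628 0.3237] 0.8398617309235042
[[-0.0696  1.8457]
 [ 0.2688  0.1411]
 [ 0.271  -0.804 ]
 [-0.9589 -1.1008]
 [ 0.163   0.2044]
 [ 0.3257 -0.2865]]
[0.4637 0.3233] 0.8550887158862104
[[ 0.0516  1.6213]
 [ 0.9544  0.5559]
 [-1.6799 -0.5718]
 [-0.3591 -1.9456]
 [ 0.2336  0.1873]
 [ 0.7994  0.1529]]
tcp top [[292.3664 265.2009]] scene [[334.0993 163.2631]]
```

```bash
python3 -m handwheel '[{"jaw":85,"delta_pos":[0.176,0.113,-0.03],"turn":0.16},{"jaw":85,"delta_pos":[0.176,0.113,-0.03],"turn":0.16},{"jaw":85,"delta_pos":[0.176,0.113,-0.03],"turn":0.16},{"jaw":85,"delta_pos":[0.176,0.113,-0.03],"turn":0.16},{"jaw":85,"delta_pos":[0.176,0.113,-0.03],"turn":0.16},{"jaw":85,"delta_pos":[0.176,0.113,-0.03],"turn":0.16},{"jaw":85,"delta_pos":[0.176,0.113,-0.03],"turn":0.16},{"jaw":85,"delta_pos":[0.176,0.113,-0.03],"turn":0.16},{"jaw":85,"delta_pos":[0.176,0.113,-0.03],"turn":0.16}]'
python3 - <<'E'
from h import *
import pickle
c=calibration("wrist");pickle.dump(c,open("w2.pkl","wb"));print(get_obs()["position"],get_obs()["ee_rot"],get_obs()["joint_velocities"])
cv2.imwrite("pics/w2.png",camera("wrist")[:,:,::-1])
w=cv2.imread("pics/w2.png")
cv2.imwrite("pics/w2b.png",cv2.resize(w,(800,600),interpolation=2))
E
```

```text
clock: 2.97
position: [0.6275, 0.2848, 0.3351]
ee_rot: [0.983, 0.181, 0.0, 0.0]
ft_force: [-0.4, -0.7, -0.1]
grip_width: 0.995
[0.62747321 0.28484623 0.33508524] [9.83407041e-01 1.81412052e-01 4.15001686e-04 2.95145772e-04] [ 0.00350415 -0.02150919 -0.00330599  0.00751064  0.00237921  0.00097945
 -0.00240256]
```

View pics/w2b.png

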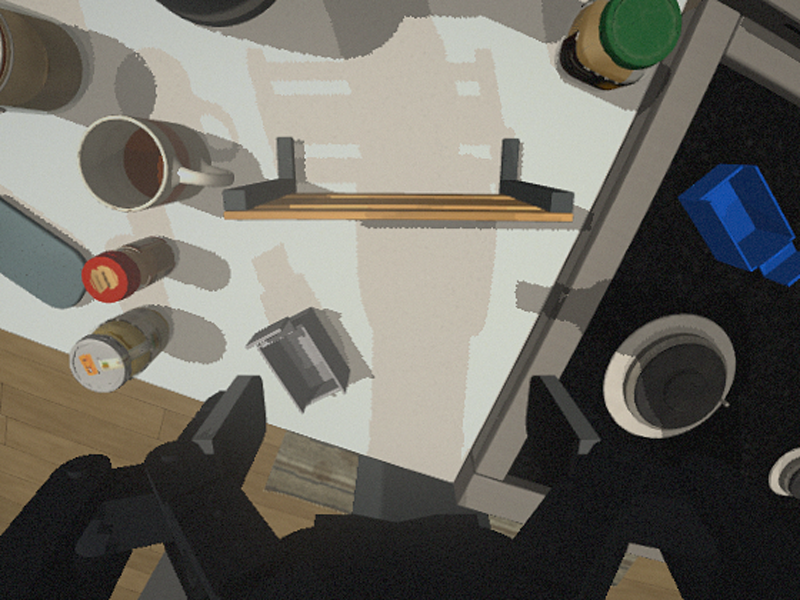

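Run:
```python
from h import *
w=cv2.imread("pics/w2.png")
a=cv2.resize(w[125:165,145:215],None,fx=8,fy=8,interpolation=cv2.INTER_NEAREST)
b=cv2.resize(w[125:165,345:415],None,fx=8,fy=8,interpolation=cv2.INTER_NEAREST)
cv2.imwrite("pics/w2c.png",np.vstack([a[:300],b[:300]]))
```

```text
(no output)
```

View pics/w2c.png

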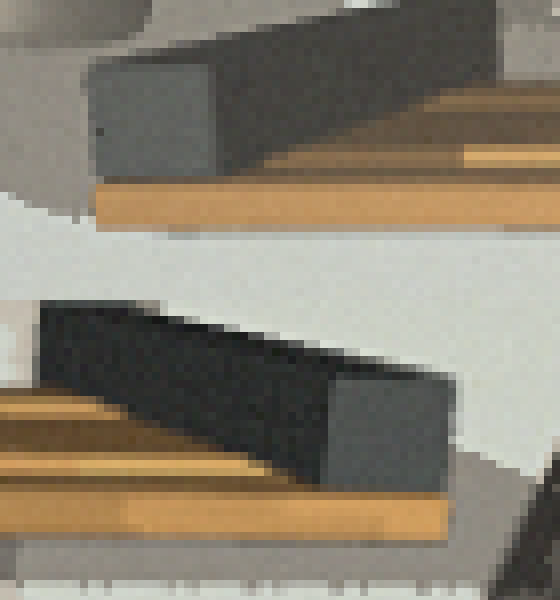

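Run:
```python
from h import *
import pickle
np.set_printoptions(precision=4,suppress=True)
c=pickle.load(open("w2.pkl","rb"))
a=onz("wrist",(156.5,153.3),.167,c);b=onz("wrist",(400.5,154.5),.167,c)
print(a,b,(a+b)/2,np.linalg.norm(a-b),np.arctan2(b[0]-a[0],a[1]-b[1]))
W=lambda x,y:(x*.7-.2,y*.7-.2)
# bin again
L=dict(br=(.045,-.028),tl=(.0565,.02),tr=(.0565,-.02),fl=(-.045,.028),fr=(-.045,-.028))
D=dict(tl=(248,345,.089),tr=(307,309,.089),fr=(347,388,.036),fl=(305,412,.036))
t,th,r=fit2([L[k] for k in D],[onz("wrist",W(*D[k][:2]),D[k][2],c) for k in D]);print(t,th);print(r)
for n,u,z in(("spice",(108,278),.106),("must",(100,362),.109),("mug",(125,165),.101)): print(n,onz("wrist",W(*u),z,c))
```

```text
[0.6186 0.4055 0.167 ] [0.7027 0.1817 0.167 ] [0.6606 0.2936 0.167 ] 0.2391583590583259 0.35953245638732484
[0.4715 0.3204] 0.7123352306269758
[[  8.2917  -6.0397]
 [-19.1144   4.6711]
 [  1.1294  -3.5927]
 [  9.6934   4.9613]]
spice [0.5177 0.5084 0.106 ]
must [0.4362 0.5005 0.109 ]
mug [0.6159 0.5156 0.101 ]
```

```bash
python3 -m handwheel '[{"jaw":85,"delta_pos":[-0.1577,-0.086,0.05],"turn":-0.1545},{"jaw":85,"delta_pos":[-0.1577,-0.086,0.05],"turn":-0.1545},{"jaw":85,"delta_pos":[-0.1577,-0.086,0.05],"turn":-0.1545},{"jaw":85,"delta_pos":[-0.1577,-0.086,0.05],"turn":-0.1545},{"jaw":85,"delta_pos":[-0.1577,-0.086,0.185],"turn":-0.1545},{"jaw":85,"delta_pos":[-0.1577,-0.086,0.185],"turn":-0.1545},{"jaw":85,"delta_pos":[-0.1577,-0.086,0.185],"turn":-0.1545},{"jaw":85,"delta_pos":[-0.1577,-0.086,0.185],"turn":-0.1545},{"jaw":85,"delta_pos":[-0.1577,-0.086,0.185],"turn":-0.1545},{"jaw":85,"delta_pos":[-0.1577,-0.086,0.185],"turn":-0.1545}]'
python3 - <<'E'
from h import *
import pickle
c=calibration("wrist");pickle.dump(c,open("w3.pkl","wb"));o=get_obs();print(o["position"],2*np.arctan2(o["ee_rot"][1],o["ee_rot"][0]))
w=camera("wrist")[:,:,::-1]
cv2.imwrite("pics/w3.png",cv2.resize(w,(800,600),interpolation=2))
E
```

```text
clock: 3.85
position: [0.45, 0.3087, 0.15]
ee_rot: [0.911, 0.412, 0.0, 0.001]
ft_force: [1.2, -0.5, 0.1]
grip_width: 0.991
[0.45002146 0.30873486 0.15000124] 0.8499295536868301
```

View pics/w3.png

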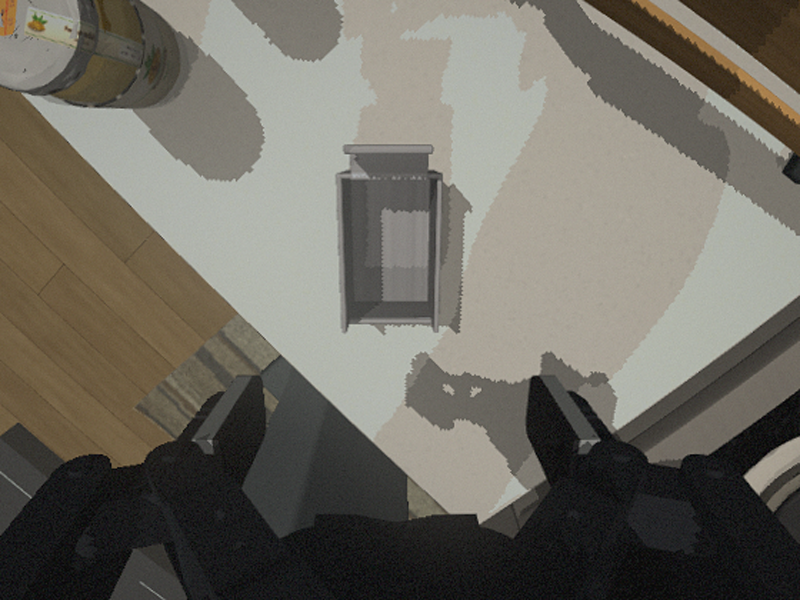

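Run:
```python
from h import *
import pickle
np.set_printoptions(precision=4,suppress=True)
c=pickle.load(open("w3.pkl","rb"))
W=lambda x,y:(x*.7-.2,y*.7-.2)
L=dict(bl=(.045,.028),br=(.045,-.028),tl=(.0545,.02),tr=(.0545,-.02),fl=(-.045,.028),fr=(-.045,-.028))
for zf in(.036,.055):
    D=dict(bl=(337,173,.055),br=(442,173,.055),tl=(344,152,.089),tr=(433,152,.089),fl=(343,331,zf),fr=(438,331,zf))
    t,th,r=fit2([L[k] for k in D],[onz("wrist",W(*D[k][:2]),D[k][2],c) for k in D]);print(t,th);print(r)
```

```text
[0.4627 0.325 ] 0.8495808307891117
[[-1.6799  0.2775]
 [ 0.5213 -1.6077]
 [-1.6659 -0.4934]
 [-0.2399 -1.7054]
 [ 2.0183  1.3109]
 [ 1.0461  2.2181]]
[0.4645 0.3268] 0.8512455100599073
[[-0.0283  2.1222]
 [ 2.2344  0.3071]
 [-0.0174  1.3718]
 [ 1.4525  0.2098]
 [-2.9578 -1.0919]
 [-0.6834 -2.919 ]]
```

```bash
python3 -m handwheel '[{"jaw":85,"delta_pos":[0,-0.001,0.04],"turn":0},{"jaw":85,"delta_pos":[0,-0.001,0.08],"turn":0},{"jaw":85,"delta_pos":[0,-0.001,0.12],"turn":0},{"jaw":85,"delta_pos":[0,-0.001,0.138],"turn":0},{"jaw":85,"delta_pos":[0,-0.001,0.138],"turn":0},{"jaw":50,"delta_pos":[0,-0.001,0.138],"turn":0},{"jaw":50,"delta_pos":[0,-0.001,0.138],"turn":0},{"jaw":50,"delta_pos":[0,-0.001,0.138],"turn":0},{"jaw":50,"delta_pos":[0,-0.001,0.138],"turn":0},{"jaw":50,"delta_pos":[0,-0.001,0.138],"turn":0}]' 20
python3 -m handwheel '[{"jaw":50,"delta_pos":[0,0,0],"turn":0},{"jaw":50,"delta_pos":[0,0,0],"turn":0},{"jaw":50,"delta_pos":[0,0,0],"turn":0}]' 20
python3 - <<'E'
from h import *
import pickle
w=camera("wrist")[:,:,::-1]
cv2.imwrite("pics/w4.png",cv2.resize(w,(800,600),interpolation=2))
E
```

```text
clock: 4.73
position: [0.4513, 0.3114, 0.0141]
ee_rot: [0.911, 0.412, 0.002, -0.0]
ft_force: [-0.4, -0.2, 9.2]
grip_width: 0.653
clock: 4.98
position: [0.4513, 0.3114, 0.0141]
ee_rot: [0.911, 0.412, 0.002, -0.0]
ft_force: [-0.7, -1.4, 9.0]
grip_width: 0.656
```

View pics/w4.png

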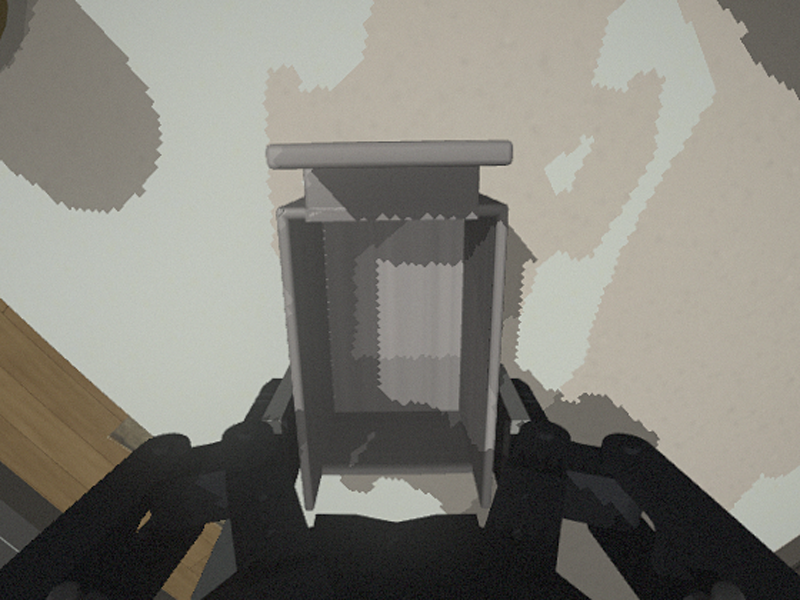

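```bash
python3 -m handwheel '[{"jaw":50,"delta_pos":[0,0,-0.03],"turn":0},{"jaw":50,"delta_pos":[0,0,-0.07],"turn":0},{"jaw":50,"delta_pos":[0,0,-0.11],"turn":0},{"jaw":50,"delta_pos":[0,0,-0.15],"turn":0.02},{"jaw":50,"delta_pos":[0.01,0.03,-0.19],"turn":0.05},{"jaw":50,"delta_pos":[0.03,0.06,-0.19],"turn":0.08},{"jaw":50,"delta_pos":[0.045,0.09,-0.19],"turn":0.11},{"jaw":50,"delta_pos":[0.055,0.12,-0.19],"turn":0.14},{"jaw":50,"delta_pos":[0.06,0.134,-0.19],"turn":0.156},{"jaw":50,"delta_pos":[0.06,0.134,-0.19],"turn":0.156}]' 20
python3 - <<'E'
from h import *
o=get_obs();print(o["position"],2*np.arctan2(o["ee_rot"][1],o["ee_rot"][0]))
w=camera("wrist")[:,:,::-1]
cv2.imwrite("pics/w5.png",cv2.resize(w,(800,600),interpolation=2))
cv2.imwrite("pics/s5.png",cv2.resize(camera("scene")[120:330,160:380,::-1],(628,600),interpolation=2))
E
```

```text
clock: 5.87
position: [0.5935, 0.2637, 0.2022]
ee_rot: [0.985, 0.175, 0.001, 0.0]
ft_force: [0.7, -0.7, -1.8]
grip_width: 0.648
[0.59353818 0.263656   0.20216753] 0.35108206181603047
```

View pics/w5.png

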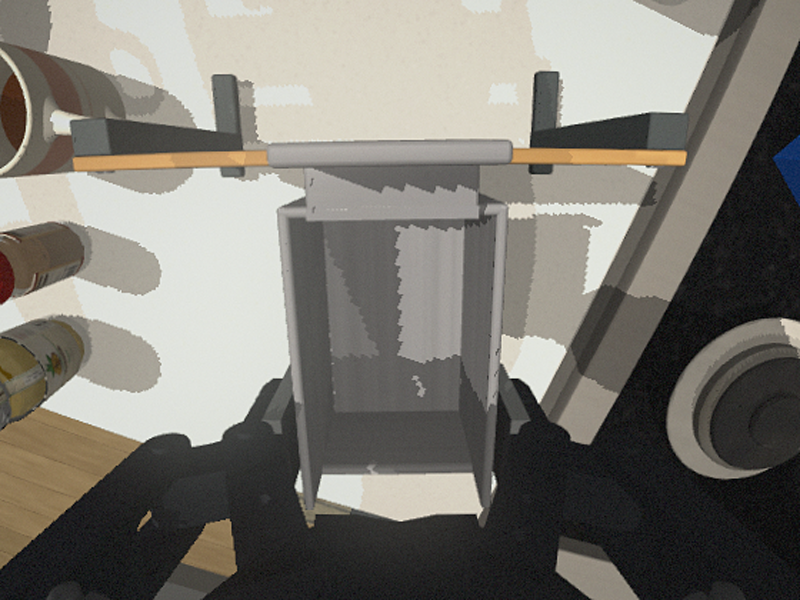

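View pics/s5.png

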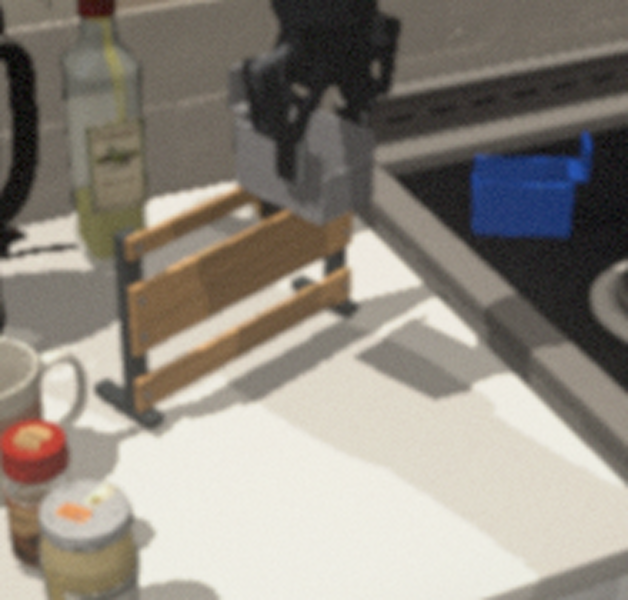

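```bash
python3 -m handwheel '[{"jaw":50,"delta_pos":[0,-0.003,0.013],"turn":-0.003},{"jaw":50,"delta_pos":[0.003,-0.003,0.026],"turn":-0.003},{"jaw":50,"delta_pos":[0.007,-0.003,0.026],"turn":-0.003},{"jaw":50,"delta_pos":[0.010,-0.003,0.026],"turn":-0.003},{"jaw":50,"delta_pos":[0.0115,-0.003,0.023],"turn":-0.003},{"jaw":50,"delta_pos":[0.013,-0.003,0.020],"turn":-0.003},{"jaw":50,"delta_pos":[0.015,-0.003,0.017],"turn":-0.003},{"jaw":50,"delta_pos":[0.0167,-0.003,0.0142],"turn":-0.003},{"jaw":50,"delta_pos":[0.019,-0.003,0.0115],"turn":-0.003},{"jaw":50,"delta_pos":[0.021,-0.003,0.0087],"turn":-0.003}]' 20
python3 - <<'E'
from h import *
o=get_obs();print(o["position"],2*np.arctan2(o["ee_rot"][1],o["ee_rot"][0]),o["ft_force"])
w=camera("wrist")[:,:,::-1]
cv2.imwrite("pics/w6.png",cv2.resize(w,(800,600),interpolation=2))
cv2.imwrite("pics/s6.png",cv2.resize(camera("scene")[120:330,160:380,::-1],(628,600),interpolation=2))
E
```

```text
clock: 6.8
position: [0.6086, 0.2771, 0.1931]
ee_rot: [0.983, 0.184, 0.0, 0.0]
ft_force: [-2.9, -0.8, -3.6]
grip_width: 0.653
[0.60857252 0.27710727 0.19305434] 0.369306119417228 [-2.94194795 -0.79957729 -3.57227514]
```

View pics/w6.png

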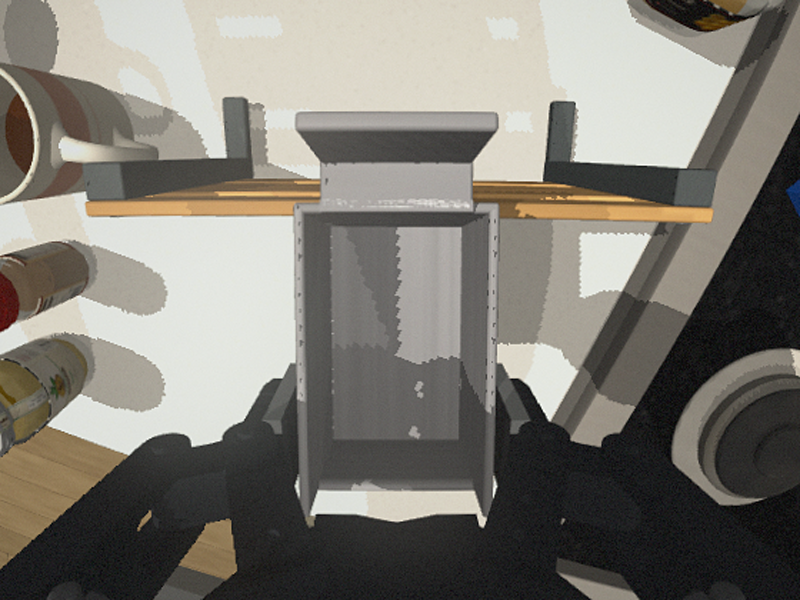

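View pics/s6.png

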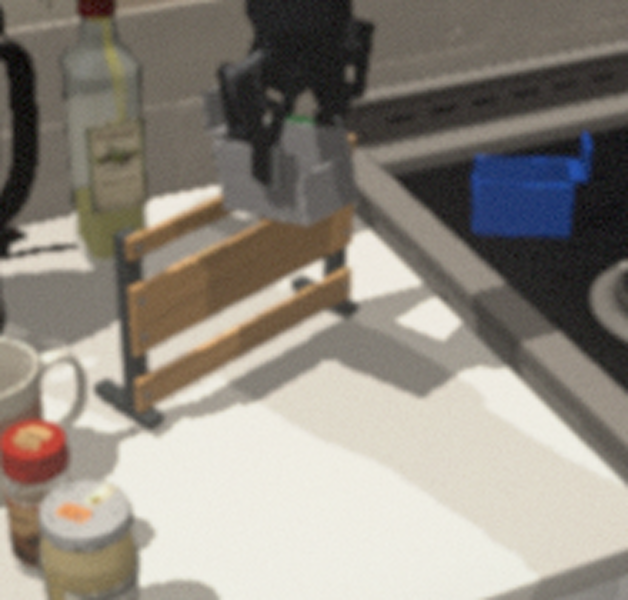

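```bash
python3 -m handwheel '[{"jaw":50,"delta_pos":[0.0024,0,-0.0025],"turn":0.002},{"jaw":50,"delta_pos":[0.0048,0,-0.005],"turn":0.002},{"jaw":50,"delta_pos":[0.0075,0,-0.0073],"turn":0.002},{"jaw":50,"delta_pos":[0.0101,0,-0.0095],"turn":0.002},{"jaw":50,"delta_pos":[0.013,0,-0.0115],"turn":0.002},{"jaw":50,"delta_pos":[0.0158,0,-0.0134],"turn":0.002},{"jaw":50,"delta_pos":[0.0188,0,-0.0151],"turn":0.002},{"jaw":50,"delta_pos":[0.0219,0,-0.0167],"turn":0.002},{"jaw":50,"delta_pos":[0.025,0,-0.0182],"turn":0.002},{"jaw":50,"delta_pos":[0.025,0,-0.0182],"turn":0.002}]' 20
python3 - <<'E'
from h import *
import pickle
c=calibration("wrist");o=get_obs();pickle.dump((c,o),open("w7.pkl","wb"))
w=camera("wrist")[:,:,::-1]
print(o["position"],2*np.arctan2(o["ee_rot"][1],o["ee_rot"][0]),o["ft_force"])
cv2.imwrite("pics/w7.png",cv2.resize(w,(800,600),interpolation=2))
cv2.imwrite("pics/s7.png",cv2.resize(camera("scene")[120:330,160:380,::-1],(628,600),interpolation=2))
E
```

```text
clock: 7.73
position: [0.6325, 0.2862, 0.2111]
ee_rot: [0.984, 0.18, 0.0, -0.0]
ft_force: [-2.8, -0.7, 0.5]
grip_width: 0.654
[0.63245587 0.28616467 0.2111063 ] 0.36269102534245495 [-2.79011546 -0.72290356  0.4862693 ]
```

View pics/w7.png

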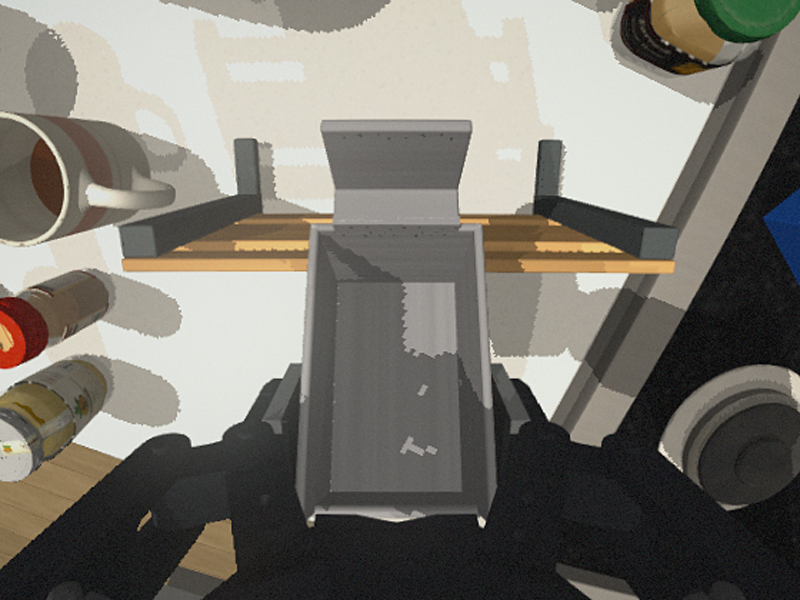

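View pics/s7.png

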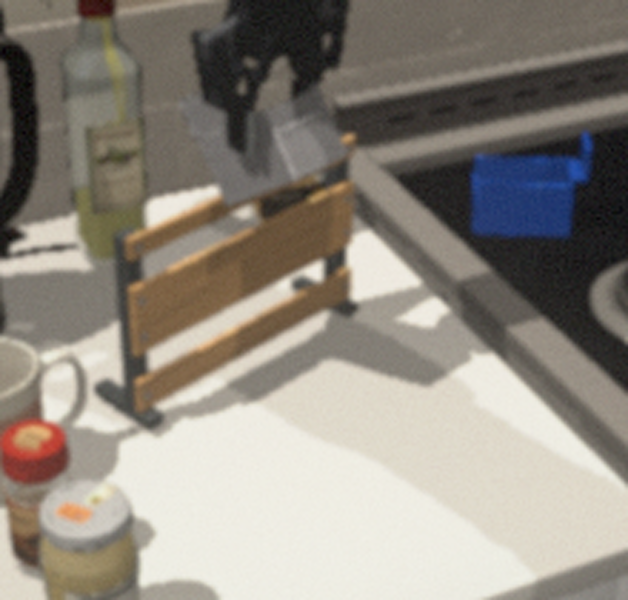

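```bash
cat > pnp.py <<'E'
from h import *
from scipy.spatial.transform import Rotation as Ro
PC=np.array([.6606,.2936,0]);PY=.3595
RP=Ro.from_euler("z",PY).as_matrix()
def pose(pts,c,o,scale=.7):
    M=np.array([p[0] for p in pts],float)/1000;I=np.array([p[1] for p in pts],float)*scale-.2
    ok,rv,tv=cv2.solvePnP(M,I,c["mtx"],c["dist_coeffs"],flags=cv2.SOLVEPNP_SQPNP)
    rv,tv=cv2.solvePnPRefineLM(M,I,c["mtx"],c["dist_coeffs"],rv,tv)
    e=cv2.projectPoints(M,rv,tv,c["mtx"],c["dist_coeffs"])[0][:,0]-I
    Rc=cv2.Rodrigues(np.array(c["rvec"]))[0];tc=np.array(c["tvec"]).ravel()
    Rb=Rc.T@cv2.Rodrigues(rv)[0];tb=Rc.T@(tv.ravel()-tc)
    print("reproj px",np.abs(e).max(0))
    R=RP.T@Rb
    z=R[:,2];print("tilt",np.arctan2(z[0],z[2]),"roll",np.arctan2(z[1],z[2]),"yaw rel",np.arctan2(-R[0,1],R[1,1]))
    P=lambda b:RP.T@(Rb@(np.array(b)/1000)+tb-PC)
    print("seat",P([45,0,55])*1000,"tip",P([56.5,0,89])*1000,"backbottom",P([45,0,0])*1000)
    Rt=Ro.from_quat(o["ee_rot"]).as_matrix();g=o["position"]-.019*Rt[:,2]
    print("TCP panel",RP.T@(o["position"]-PC)*1000,"G in bin",Rb.T@(g-tb)*1000)
    return Rb,tb,rv,tv
E
python3 - <<'E'
from pnp import *
import pickle
np.set_printoptions(precision=2,suppress=True)
c,o=pickle.load(open("w7.pkl","rb"))
pts=[((54.5,20,89),(321,132)),((54.5,-20,89),(471,132)),((54.5,20,59),(335,189)),((54.5,-20,59),(460,189)),((45,20,59),(332,222)),((45,-20,59),(459,222)),((45,28,55),(309,226)),((45,-28,55),(484,226))]
r=pose(pts,c,o)
for b in [(-45,28,55),(-45,-28,55),(-45,28,0),(45,28,0),(45,0,0),(56.5,20,89)]:
    print(b,(cv2.projectPoints(np.array([b],float)/1000,r[2],r[3],c["mtx"],c["dist_coeffs"])[0][0,0]+.2)/.7)
E
```

```text
reproj px [1.46 2.62]
tilt 0.6197273531800767 roll 0.012800820046939628 yaw rel 0.0020633714925183317
seat [ 25.59   1.15 207.03] tip [ 54.7    1.45 228.02] backbottom [ -6.35   0.58 162.26]
TCP panel [-28.96   2.94 211.11] G in bin [-12.83   1.64  42.11]
(-45, 28, 55) [289.07 530.53]
(-45, -28, 55) [499.78 532.5 ]
(-45, 28, 0) [322.41 505.21]
(45, 28, 0) [333.2  282.75]
(45, 0, 0) [397.36 282.98]
(56.5, 20, 89) [319.44 126.01]
```

Run:
```python
import cv2,numpy as np
a=cv2.imread("pics/w7.png");cv2.imwrite("pics/w7c.png",cv2.resize(a[100:300,290:500],None,fx=3,fy=3,interpolation=2)[:600,:630])
b=cv2.imread("pics/w7.png");cv2.imwrite("pics/w7d.png",cv2.resize(b[340:540,270:520],None,fx=3,fy=3,interpolation=2))
```

```text
(no output)
```

View pics/w7c.png

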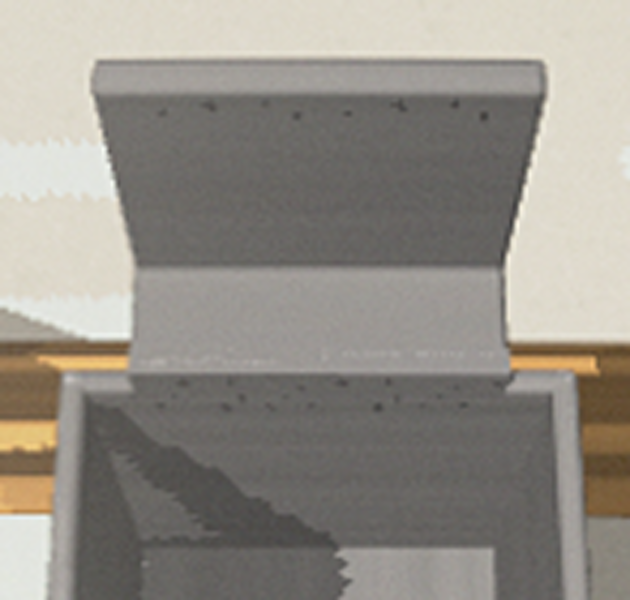

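View pics/w7d.png

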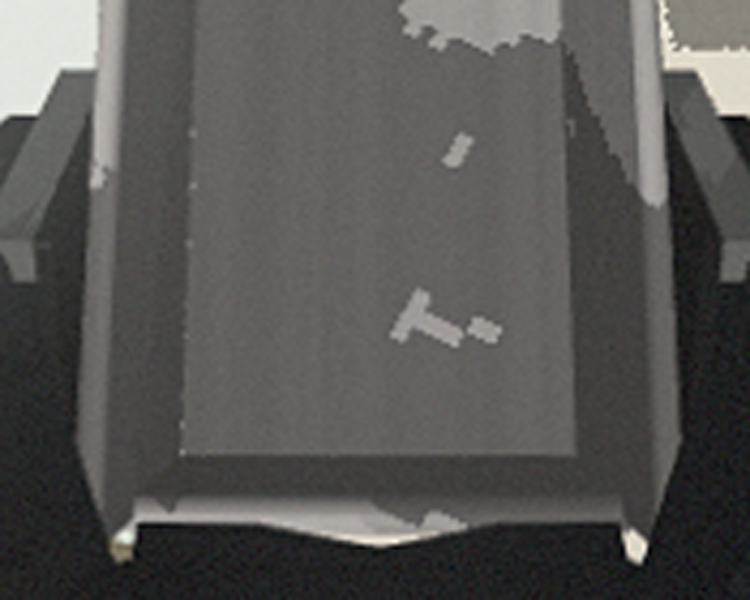

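Run:
```python
from pnp import *
import pickle
np.set_printoptions(precision=2,suppress=True)
c,o=pickle.load(open("w7.pkl","rb"))
for t in (1.5,2.5):
  pts=[((54.5,20,89),(321.7,131.7)),((54.5,-20,89),(471,131.7)),((54.5,20,59),(335,189)),((54.5,-20,59),(457.7,189)),((45-t,20,59),(333.3,224.5)),((45-t,-20,59),(460.3,224.5)),((45,28,55),(310.7,225)),((45,-28,55),(483.3,225)),((-45,28,36),(308,526)),((-45,-28,36),(483,526))]
  pts+=[((-45+t,28-t,t),(330,491.7)),((-45+t,-28+t,t),(461.7,491.7)),((45-t,28-t,t),(290+140/3,100+547/3)),((45-t,-28+t,t),(290+495/3,100+547/3))]
  r=pose(pts,c,o)
```

```text
reproj px [2.97 5.13]
tilt 0.5795749825864835 roll 0.0015288079690307522 yaw rel 0.0010360380099695308
seat [ 25.97   1.17 208.67] tip [ 54.21   1.22 230.82] backbottom [ -4.15   1.1  162.66]
TCP panel [-28.96   2.94 211.11] G in bin [-12.71   1.81  42.84]
reproj px [3.12 4.67]
tilt 0.583307114516995 roll 0.0015552099923409966 yaw rel 0.0010353717101386165
seat [ 26.21   1.17 209.01] tip [ 54.53   1.22 231.05] backbottom [ -4.08   1.1  163.1 ]
TCP panel [-28.96   2.94 211.11] G in bin [-12.68   1.81  42.22]
```

Run:
```python
import cv2,numpy as np
a=cv2.imread("pics/w5.png");cv2.imwrite("pics/w5c.png",cv2.resize(a[130:330,255:525],None,fx=2.9,fy=2.9,interpolation=2))
cv2.imwrite("pics/w5d.png",cv2.resize(a[340:540,270:520],None,fx=3,fy=3,interpolation=2))
```

```text
(no output)
```

View pics/w5c.png

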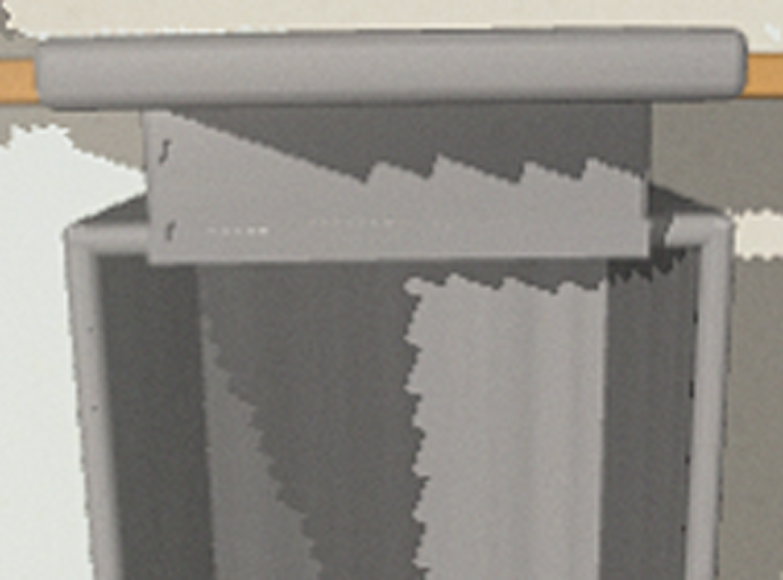

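View pics/w5d.png

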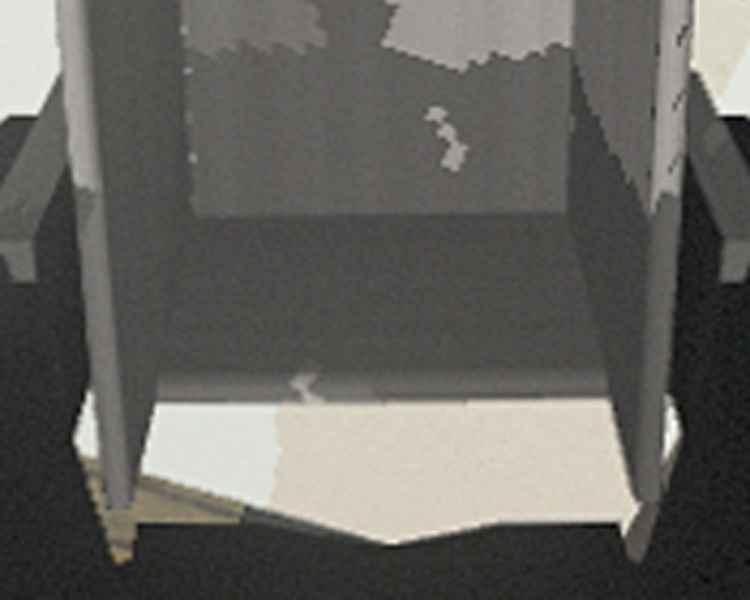

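Run:
```python
from pnp import *
import pickle
np.set_printoptions(precision=2,suppress=True)
c,o=pickle.load(open("w7.pkl","rb"))
t=2
print("w7")
pts=[((54.5,20,89),(321.7,131.7)),((54.5,-20,89),(471,131.7)),((54.5,20,59),(335,189)),((54.5,-20,59),(457.7,189)),((45-t,20,59),(333.3,224.5)),((45-t,-20,59),(460.3,224.5)),((45,28,55),(310.7,225)),((45,-28,55),(483.3,225))]
pts+=[((-45+t,28-t,t),(330,491.7)),((-45+t,-28+t,t),(461.7,491.7)),((45-t,28-t,t),(290+140/3,100+547/3)),((45-t,-28+t,t),(290+495/3,100+547/3))]
r=pose(pts,c,o)
print("w5 (level)")
# same hand-fixed camera: express w5 with w7 camera (tool-relative result only)
q=lambda x,y:(255+x/2.9,130+y/2.9); d=lambda x,y:(270+x/3,340+y/3)
p5=[((54.5,20,89),q(38,104)),((54.5,-20,89),q(747,97)),((58.5,20,89),q(40,38)),((58.5,-20,89),q(745,30)),((45-t,20,59),q(150,264)),((45-t,-20,59),q(648,257)),((45,28,55),q(67,232)),((45,-28,55),q(732,222)),((-45,28,55),d(108,507)),((-45,-28,55),d(660,503)),((-45+t,28-t,t),d(190,217)),((-45+t,-28+t,t),d(567,212))]
r=pose(p5,c,o)
```

```text
w7
reproj px [1.2  1.51]
tilt 0.6024922838712204 roll 0.0007944278516764986 yaw rel 0.0017045626094028166
seat [ 25.87   1.15 204.36] tip [ 54.62   1.19 225.86] backbottom [ -5.3    1.11 159.04]
TCP panel [-28.96   2.94 211.11] G in bin [-14.78   1.9   45.13]
w5 (level)
reproj px [1.44 2.55]
tilt 0.016753997313765274 roll -0.0008479710834167794 yaw rel 0.01623559828768334
seat [ 35.36   2.17 242.09] tip [ 47.43   2.33 275.89] backbottom [ 34.44   2.22 187.1 ]
TCP panel [-28.96   2.94 211.11] G in bin [-19.11   1.8   41.94]
```

Run:
```python
from h import *
import pickle
np.set_printoptions(precision=1,suppress=True)
c2=pickle.load(open("w2.pkl","rb"))
T=lambda x,y:(200+x/4.364,150+y/4.37)
S=lambda x,y:(190+x/3.75,165+y/3.75)
W=lambda x,y:(x*.7-.2,y*.7-.2)
def tri(rs):
    A=np.zeros((3,3));b=np.zeros(3)
    for o,d in rs:
        d=d/np.linalg.norm(d);P=np.eye(3)-np.outer(d,d);A+=P;b+=P@o
    X=np.linalg.solve(A,b)
    return X*1000,[np.linalg.norm((np.eye(3)-np.outer(d,d)/(d@d))@(X-o))*1000 for o,d in rs]
def show(n,t=None,s=None,w=None):
    r=dict()
    if t:r["t"]=ray("top",t)
    if s:r["s"]=ray("scene",s)
    if w:r["w"]=ray("wrist",w,c2)
    print(n,*tri(list(r.values())))
    k=list(r)
    for i in range(len(k)):
        for j in range(i): print("   ",k[j]+k[i],tri([r[k[i]],r[k[j]]])[0])
show("slat L z167",T(74,208),S(53,148),(156.5,153.3))
show("slat R z167",T(449,52),S(354,8),(400.5,154.5))
show("spice lid z106",(140+234/6,225+109/6),(120+232/4.5,230+200/4.5),W(108,278))
show("must lid z109",(140+255/6,225+302/6),(120+316/4.5,230+310/4.5),W(100,362))
show("tongue R z89",T(178,396),S(218,360),W(307,309))
```

```text
slat L z167 [616.2 407.8 161.9] [np.float64(2.4558344039112967), np.float64(2.332954099013009), np.float64(1.1370350516234904)]
    ts [614.7 408.2 163.7]
    tw [615.5 408.  156.2]
    sw [617.7 408.1 162.2]
slat R z167 [701.2 183.  164.9] [np.float64(2.6611020809408785), np.float64(0.7906514969208535), np.float64(2.5906721406840436)]
    ts [699.1 184.5 165.8]
    tw [700.8 184.2 169.3]
    sw [702.9 180.8 163.4]
spice lid z106 [509.6 517.2  91.4] [np.float64(1.4564287300916345), np.float64(0.749475980248069), np.float64(1.1675701404352763)]
    ts [508.2 517.6  93.4]
    tw [508.8 518.7  87.5]
    sw [510.5 516.5  91.3]
must lid z109 [424.3 508.1  93.8] [np.float64(1.0236164100636247), np.float64(0.6933429725488974), np.float64(0.9593585022807344)]
    ts [423.2 508.   95.3]
    tw [423.5 509.2  91.3]
    sw [425.2 507.9  93.7]
tongue R z89 [525.3 349.2  55.8] [np.float64(13.055368646285203), np.float64(5.299581633627367), np.float64(11.855737102967476)]
    ts [513.4 356.2  71.7]
    tw [519.3 351.2  21.4]
    sw [534.4 343.7  54.4]
```

```bash
python3 -m handwheel '[{"jaw":50,"delta_pos":[-0.02,0,0],"turn":0.001},{"jaw":50,"delta_pos":[-0.05,0,0],"turn":0.001},{"jaw":50,"delta_pos":[-0.08,0,0],"turn":0.001},{"jaw":50,"delta_pos":[-0.086,0,0.015],"turn":0.001},{"jaw":50,"delta_pos":[-0.086,0,0.04],"turn":0.001},{"jaw":50,"delta_pos":[-0.086,0,0.065],"turn":0.001},{"jaw":50,"delta_pos":[-0.086,0,0.08],"turn":0.001},{"jaw":50,"delta_pos":[-0.086,0,0.087],"turn":0.001},{"jaw":50,"delta_pos":[-0.086,0,0.087],"turn":0.001}]' 20
python3 - <<'E'
from h import *
import pickle
c=calibration("wrist");o=get_obs();pickle.dump((c,o),open("w8.pkl","wb"))
w=camera("wrist")[:,:,::-1]
print(o["position"],2*np.arctan2(o["ee_rot"][1],o["ee_rot"][0]),o["ft_force"])
cv2.imwrite("pics/w8.png",cv2.resize(w,(800,600),interpolation=2))
cv2.imwrite("pics/s8.png",cv2.resize(camera("scene")[120:330,160:380,::-1],(628,600),interpolation=2))
E
```

```text
clock: 8.58
position: [0.551, 0.2551, 0.1225]
ee_rot: [0.984, 0.179, -0.001, 0.0]
ft_force: [0.4, 0.2, -0.7]
grip_width: 0.655
[0.55103246 0.25510102 0.1224638 ] 0.3598324851950384 [ 0.38370503  0.16684805 -0.72444551]
```

View pics/w8.png

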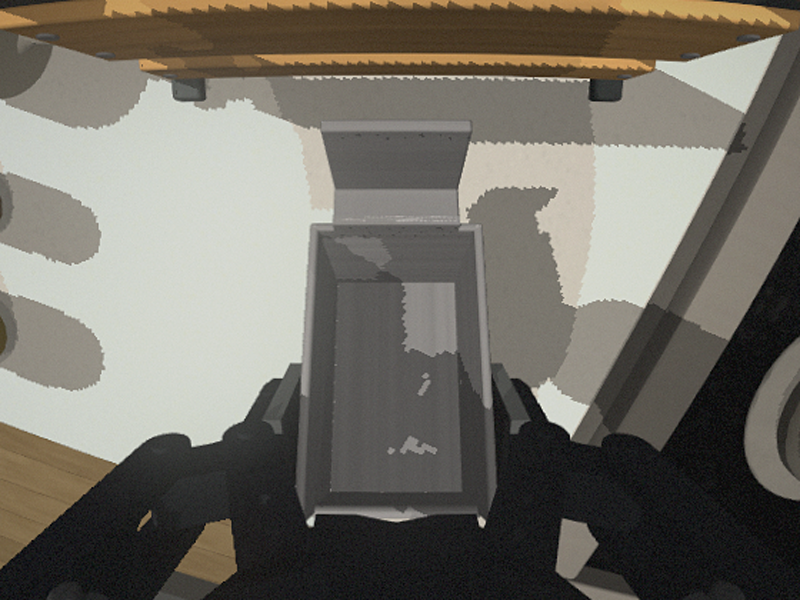

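View pics/s8.png

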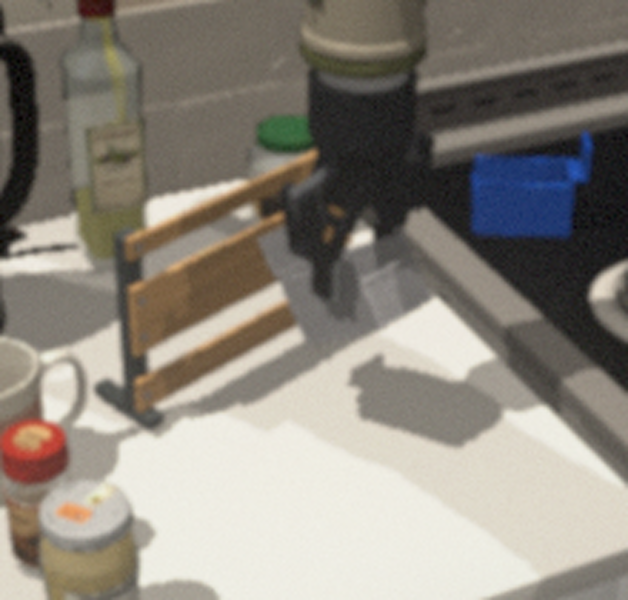

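Run:
```python
import cv2,numpy as np
a=cv2.imread("pics/w8.png")
l=cv2.resize(a[0:110,0:260],None,fx=3,fy=3,interpolation=2);r=cv2.resize(a[0:110,540:800],None,fx=3,fy=3,interpolation=2)
cv2.imwrite("pics/w8c.png",np.vstack([l[:299],r[:299]])[:600])
```

```text
(no output)
```

View pics/w8c.png

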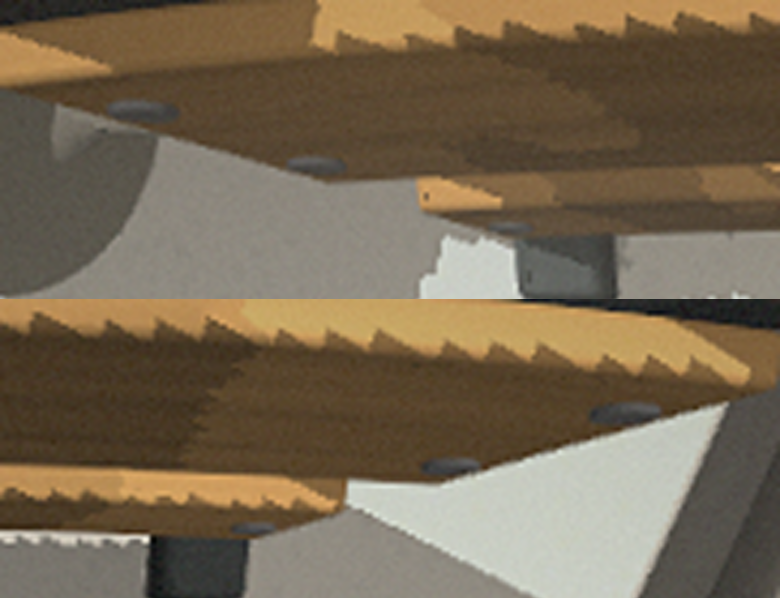

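Run:
```python
from pnp import *
import pickle
np.set_printoptions(precision=2,suppress=True)
c,o=pickle.load(open("w8.pkl","rb"))
M=np.array([(0,120,41),(0,-120,41),(0,120,65),(0,-120,65),(0,-120,125),(0,-120,12),(0,120,12)],float)/1000
I=np.array([(139.3,70.7),(655,71),(109.3,60.7),(686.7,62),(791.7,29),(624,80),(175,80)])*.7-.2
for sel in (range(7),range(5),range(4)):
    sel=list(sel)
    ok,rv,tv=cv2.solvePnP(M[sel],I[sel],c["mtx"],c["dist_coeffs"],flags=cv2.SOLVEPNP_ITERATIVE if len(sel)>5 else cv2.SOLVEPNP_SQPNP)
    e=cv2.projectPoints(M[sel],rv,tv,c["mtx"],c["dist_coeffs"])[0][:,0]-I[sel]
    Rc=cv2.Rodrigues(np.array(c["rvec"]))[0];tc=np.array(c["tvec"]).ravel()
    R=Rc.T@cv2.Rodrigues(rv)[0];t=Rc.T@(tv.ravel()-tc)
    print(np.abs(e).max(), "origin",t*1000,"yaw",np.arctan2(R[1,0],R[0,0]),"z",R[:,2], "lip",(R@[0,0,.125]+t)*1000)
# assuming upright: project with panel offset z
for z in (0,-.005,-.01,-.014):
    P=M@RP.T+PC+[0,0,z]; e=proj("wrist",P,c)-I; print(z,e.round(1).tolist())
c2=pickle.load(open("w2.pkl","rb"))
```

```text
2.5564748048215336 origin [660.37 294.05  -1.56] yaw 0.351655096443368 z [-0.01  0.04  1.  ] lip [658.69 298.45 123.36]
1.6799811234860726 origin [660.52 294.42  -0.43] yaw 0.34933546348975014 z [-0.02  0.04  1.  ] lip [657.53 300.03 124.41]
0.24861990397394607 origin [660.09 292.98  -0.33] yaw 0.3625915048666723 z [ 0.02 -0.02  1.  ] lip [662.18 290.97 124.63]
0 [[-0.5, -0.4], [0.7, -0.5], [-0.5, 0.2], [-0.2, -0.6], [6.4, -0.1], [1.8, -0.5], [-5.1, -0.6]]
-0.005 [[3.4, 0.8], [-3.2, 0.6], [4.2, 1.6], [-5.0, 0.8], [-2.3, 2.2], [-1.3, 0.4], [-2.0, 0.3]]
-0.01 [[7.1, 1.9], [-6.9, 1.8], [8.8, 3.0], [-9.6, 2.2], [-10.5, 4.4], [-4.3, 1.3], [1.0, 1.3]]
-0.014 [[10.0, 2.8], [-9.8, 2.7], [12.3, 4.1], [-13.1, 3.3], [-16.8, 6.2], [-6.6, 2.1], [3.2, 2.0]]
```

```bash
python3 -m handwheel '[{"jaw":50,"delta_pos":[0.01,0,0],"turn":0},{"jaw":50,"delta_pos":[0.022,0,0],"turn":0},{"jaw":50,"delta_pos":[0.032,0,0],"turn":0},{"jaw":50,"delta_pos":[0.032,0,0],"turn":0},{"jaw":50,"delta_pos":[0.032,0,0],"turn":0}]' 20
python3 - <<'E'
from pnp import *
import pickle
np.set_printoptions(precision=2,suppress=True)
c=calibration("wrist");o=get_obs();pickle.dump((c,o),open("w9.pkl","wb"))
w=camera("wrist")[:,:,::-1]
print(RP.T@(o["position"]-PC)*1000,2*np.arctan2(o["ee_rot"][1],o["ee_rot"][0]),o["ft_force"])
cv2.imwrite("pics/w9.png",cv2.resize(w,(800,600),interpolation=2))
E
```

```text
clock: 9.1
position: [0.5818, 0.2673, 0.1248]
ee_rot: [0.984, 0.179, 0.001, -0.0]
ft_force: [-0.8, -0.6, -1.5]
grip_width: 0.65
[-82.99   3.08 124.82] 0.35980334106016976 [-0.81 -0.57 -1.49]
```

View pics/w9.png

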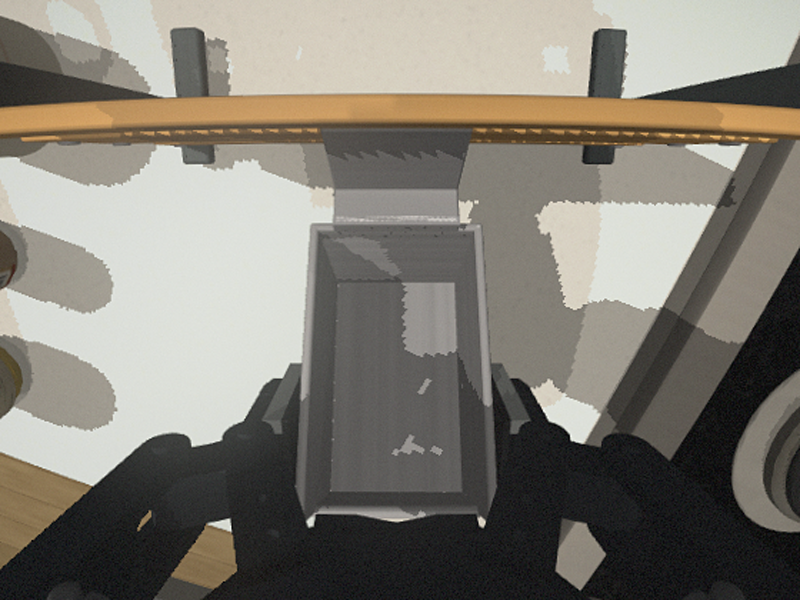

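```bash
python3 -m handwheel '[{"jaw":50,"delta_pos":[0.0043,0,0],"turn":0},{"jaw":50,"delta_pos":[0.006,0,-0.0025],"turn":0},{"jaw":50,"delta_pos":[0.0084,0,-0.006],"turn":0},{"jaw":50,"delta_pos":[0.0108,0,-0.0095],"turn":0},{"jaw":50,"delta_pos":[0.013,0,-0.013],"turn":0},{"jaw":50,"delta_pos":[0.0152,0,-0.016],"turn":0},{"jaw":50,"delta_pos":[0.0152,0,-0.016],"turn":0}]' 20
python3 - <<'E'
from pnp import *
import pickle
np.set_printoptions(precision=2,suppress=True)
c=calibration("wrist");o=get_obs();pickle.dump((c,o),open("w10.pkl","wb"))
w=camera("wrist")[:,:,::-1]
print(RP.T@(o["position"]-PC)*1000,2*np.arctan2(o["ee_rot"][1],o["ee_rot"][0]),o["ft_force"])
cv2.imwrite("pics/w10.png",cv2.resize(w,(800,600),interpolation=2))
E
```

```text
clock: 9.73
position: [0.5962, 0.2725, 0.1407]
ee_rot: [0.984, 0.179, 0.001, -0.0]
ft_force: [0.4, 0.6, -2.5]
grip_width: 0.654
[-67.71   2.85 140.69] 0.359678259459304 [ 0.4   0.57 -2.48]
```

View pics/w10.png

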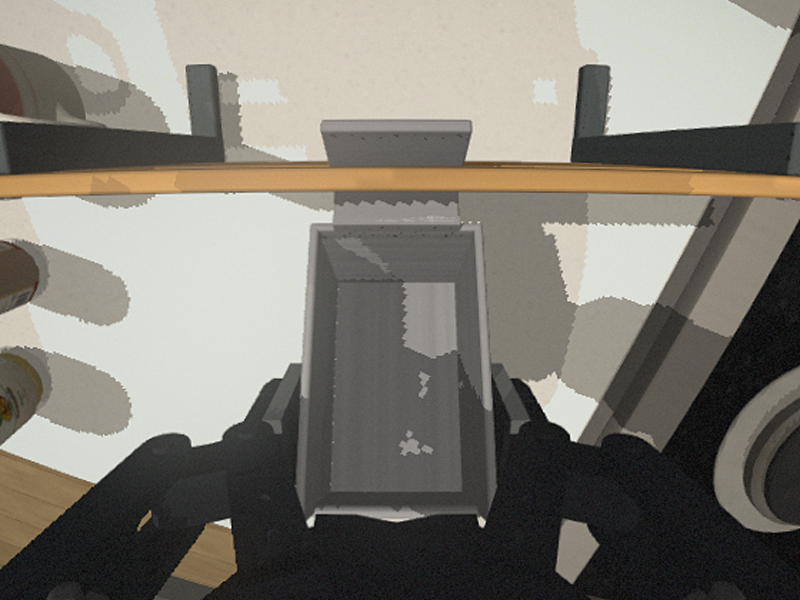

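```bash
python3 -m handwheel '[{"jaw":50,"delta_pos":[0.001,0,-0.0015],"turn":0},{"jaw":50,"delta_pos":[0.004,0,-0.0015],"turn":0},{"jaw":50,"delta_pos":[0.008,0,-0.0015],"turn":0},{"jaw":50,"delta_pos":[0.0115,0,-0.0015],"turn":0},{"jaw":50,"delta_pos":[0.0115,0,0.001],"turn":0},{"jaw":50,"delta_pos":[0.0115,0,0.004],"turn":0},{"jaw":50,"delta_pos":[0.0115,0,0.007],"turn":0},{"jaw":50,"delta_pos":[0.0115,0,0.0085],"turn":0},{"jaw":50,"delta_pos":[0.0115,0,0.0085],"turn":0}]' 20
python3 - <<'E'
from pnp import *
import pickle
np.set_printoptions(precision=2,suppress=True)
c=calibration("wrist");o=get_obs();pickle.dump((c,o),open("w11.pkl","wb"))
w=camera("wrist")[:,:,::-1]
print(RP.T@(o["position"]-PC)*1000,2*np.arctan2(o["ee_rot"][1],o["ee_rot"][0]),o["ft_force"])
cv2.imwrite("pics/w11.png",cv2.resize(w,(800,600),interpolation=2))
cv2.imwrite("pics/s11.png",cv2.resize(camera("scene")[120:330,160:380,::-1],(628,600),interpolation=2))
E
```

```text
clock: 10.53
position: [0.6065, 0.2763, 0.1312]
ee_rot: [0.984, 0.179, 0.0, -0.0]
ft_force: [2.0, 1.2, -1.6]
grip_width: 0.649
[-56.73   2.85 131.22] 0.35996456029495005 [ 1.97  1.18 -1.59]
```

View pics/w11.png

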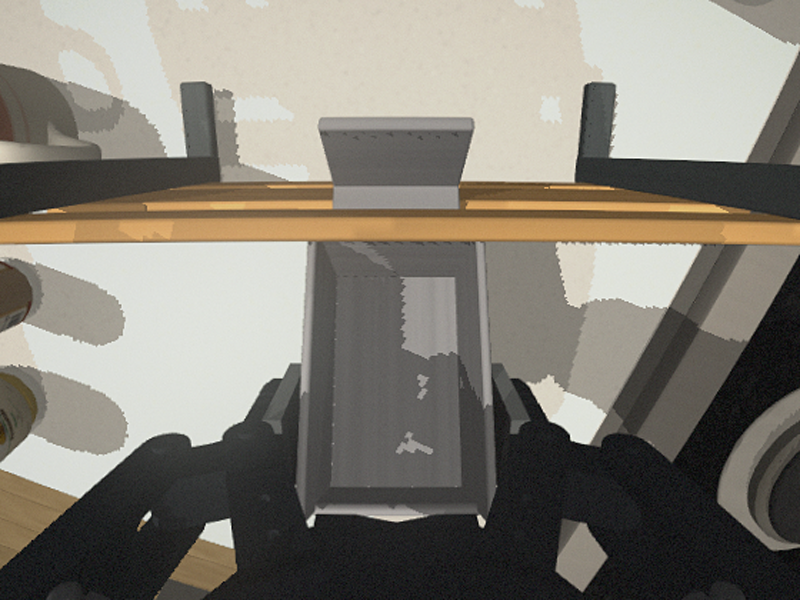

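View pics/s11.png

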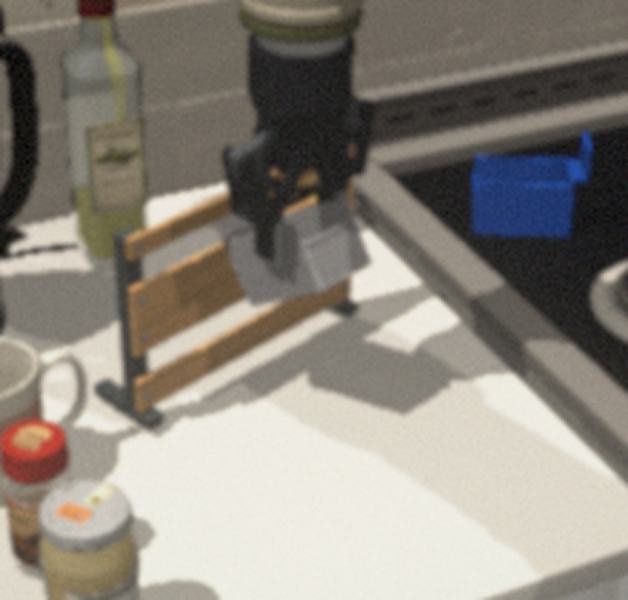

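```bash
python3 -m handwheel '[{"jaw":50,"delta_pos":[-0.0015,0,0.003],"turn":0},{"jaw":50,"delta_pos":[-0.003,0,0.006],"turn":0},{"jaw":50,"delta_pos":[-0.0042,0,0.009],"turn":0},{"jaw":50,"delta_pos":[-0.0053,0,0.012],"turn":0},{"jaw":50,"delta_pos":[-0.0062,0,0.015],"turn":0},{"jaw":50,"delta_pos":[-0.007,0,0.018],"turn":0},{"jaw":50,"delta_pos":[-0.0076,0,0.021],"turn":0},{"jaw":50,"delta_pos":[-0.0081,0,0.0245],"turn":0},{"jaw":50,"delta_pos":[-0.0081,0,0.0245],"turn":0}]' 20
python3 - <<'E'
from pnp import *
import pickle
np.set_printoptions(precision=2,suppress=True)
c=calibration("wrist");o=get_obs();pickle.dump((c,o),open("w12.pkl","wb"))
w=camera("wrist")[:,:,::-1]
print(RP.T@(o["position"]-PC)*1000,2*np.arctan2(o["ee_rot"][1],o["ee_rot"][0]),o["ft_force"])
cv2.imwrite("pics/w12.png",cv2.resize(w,(800,600),interpolation=2))
cv2.imwrite("pics/s12.png",cv2.resize(camera("scene")[120:330,160:380,::-1],(628,600),interpolation=2))
E
```

```text
clock: 11.38
position: [0.5983, 0.2731, 0.1059]
ee_rot: [0.984, 0.179, -0.001, 0.0]
ft_force: [1.7, 1.0, 0.8]
grip_width: 0.655
[-65.55   2.68 105.89] 0.3599776827123339 [1.66 1.04 0.78]
```

View pics/w12.png

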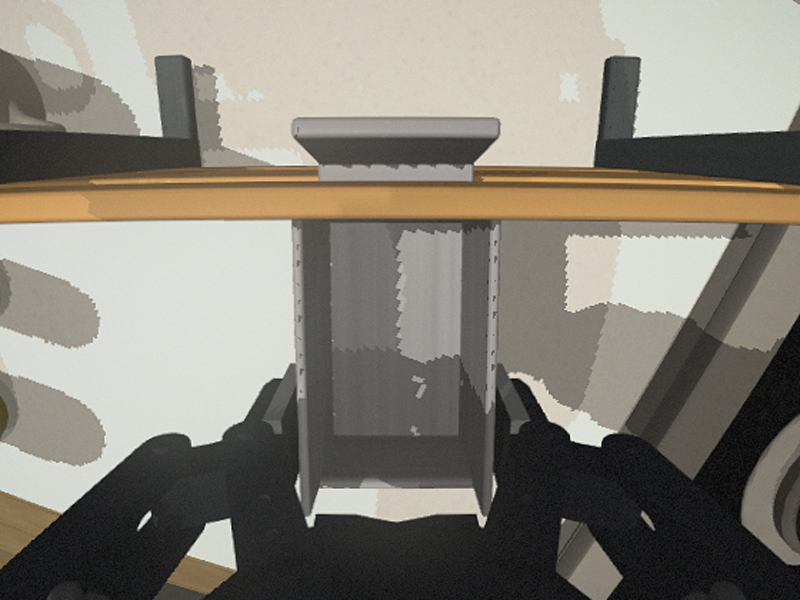

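View pics/s12.png

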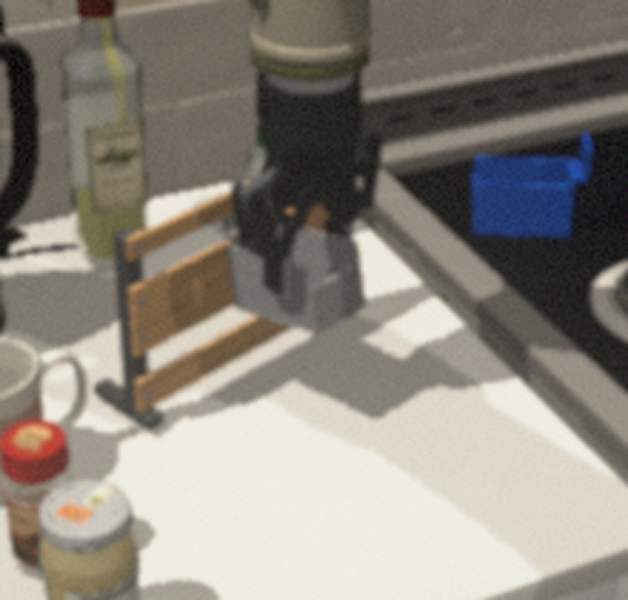

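```bash
python3 -m handwheel '[{"jaw":50,"delta_pos":[-0.0003,0,0.003],"turn":0},{"jaw":50,"delta_pos":[-0.0005,0,0.006],"turn":0},{"jaw":50,"delta_pos":[-0.0005,0,0.009],"turn":0},{"jaw":50,"delta_pos":[-0.0003,0,0.012],"turn":0},{"jaw":50,"delta_pos":[-0.0003,0,0.0135],"turn":0},{"jaw":50,"delta_pos":[-0.0003,0,0.0135],"turn":0}]' 20
python3 - <<'E'
from pnp import *
np.set_printoptions(precision=2,suppress=True)
o=get_obs()
w=camera("wrist")[:,:,::-1]
print(RP.T@(o["position"]-PC)*1000,2*np.arctan2(o["ee_rot"][1],o["ee_rot"][0]),o["ft_force"])
cv2.imwrite("pics/w13.png",cv2.resize(w,(800,600),interpolation=2))
E
```

```text
clock: 11.98
position: [0.5985, 0.2731, 0.0929]
ee_rot: [0.984, 0.179, -0.0, 0.0]
ft_force: [0.7, 0.9, -0.6]
grip_width: 0.654
[-65.36   2.69  92.85] 0.35978966800891965 [ 0.74  0.86 -0.64]
```

View pics/w13.png

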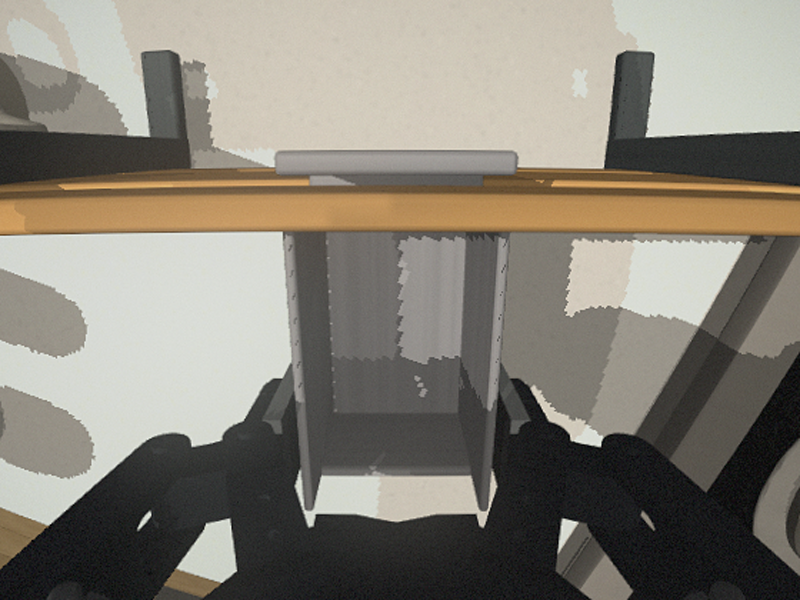

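```bash
python3 -m handwheel '[{"jaw":60,"delta_pos":[0,0,0],"turn":0},{"jaw":65,"delta_pos":[0,0,0],"turn":0},{"jaw":75,"delta_pos":[0,0,0],"turn":0},{"jaw":85,"delta_pos":[0,0,0],"turn":0},{"jaw":85,"delta_pos":[0,0,0],"turn":0},{"jaw":85,"delta_pos":[0,0,0],"turn":0}]' 20
python3 - <<'E'
from pnp import *
np.set_printoptions(precision=2,suppress=True)
o=get_obs()
w=camera("wrist")[:,:,::-1]
print(RP.T@(o["position"]-PC)*1000,o["ft_force"],o["grip_width"])
cv2.imwrite("pics/w14.png",cv2.resize(w,(800,600),interpolation=2))
E
```

```text
clock: 12.53
position: [0.5984, 0.2731, 0.0933]
ee_rot: [0.984, 0.179, -0.0, 0.0]
ft_force: [0.1, -0.1, 1.4]
grip_width: 0.993
[-65.39   2.71  93.28] [ 0.06 -0.09  1.42] 0.9932676567522944
```

View pics/w14.png

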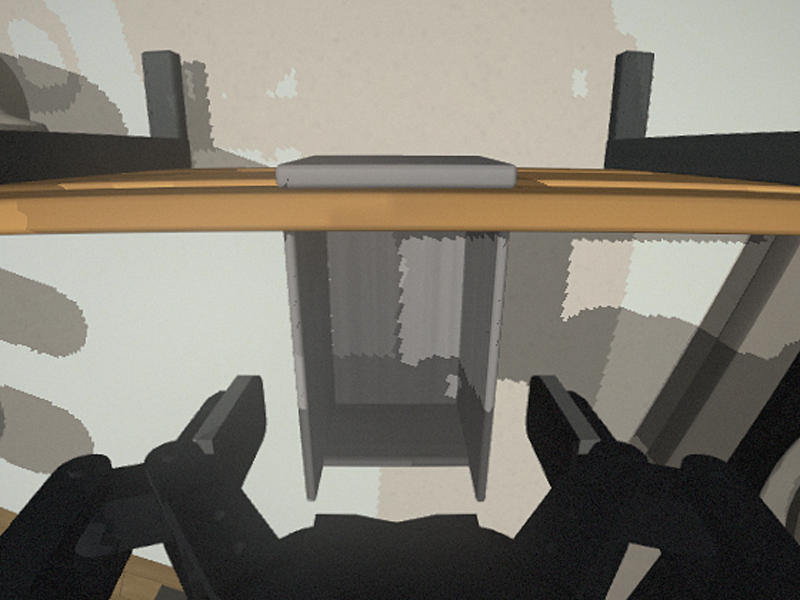

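```bash
python3 -m handwheel '[{"jaw":85,"delta_pos":[0,0,-0.02],"turn":0},{"jaw":85,"delta_pos":[0,0,-0.05],"turn":0},{"jaw":85,"delta_pos":[0,0,-0.08],"turn":0},{"jaw":85,"delta_pos":[0,0,-0.11],"turn":0},{"jaw":85,"delta_pos":[0,0,-0.14],"turn":0},{"jaw":85,"delta_pos":[-0.02,0,-0.16],"turn":0},{"jaw":85,"delta_pos":[-0.02,0,-0.16],"turn":0},{"jaw":85,"delta_pos":[-0.02,0,-0.16],"turn":0}]' 20
python3 - <<'E'
from pnp import *
import pickle
np.set_printoptions(precision=2,suppress=True)
c=calibration("wrist");o=get_obs();pickle.dump((c,o),open("w15.pkl","wb"))
w=camera("wrist")[:,:,::-1]
print(RP.T@(o["position"]-PC)*1000,o["ft_force"],o["grip_width"])
cv2.imwrite("pics/w15.png",cv2.resize(w,(800,600),interpolation=2))
cv2.imwrite("pics/s15.png",cv2.resize(camera("scene")[120:330,130:350,::-1],(628,600),interpolation=2))
E
```

```text
clock: 13.25
position: [0.5798, 0.2664, 0.2548]
ee_rot: [0.984, 0.179, 0.001, 0.0]
ft_force: [0.2, 0.2, -0.3]
grip_width: 0.992
[-85.24   3.   254.82] [ 0.2   0.15 -0.29] 0.9920938585130789
```

View pics/w15.png

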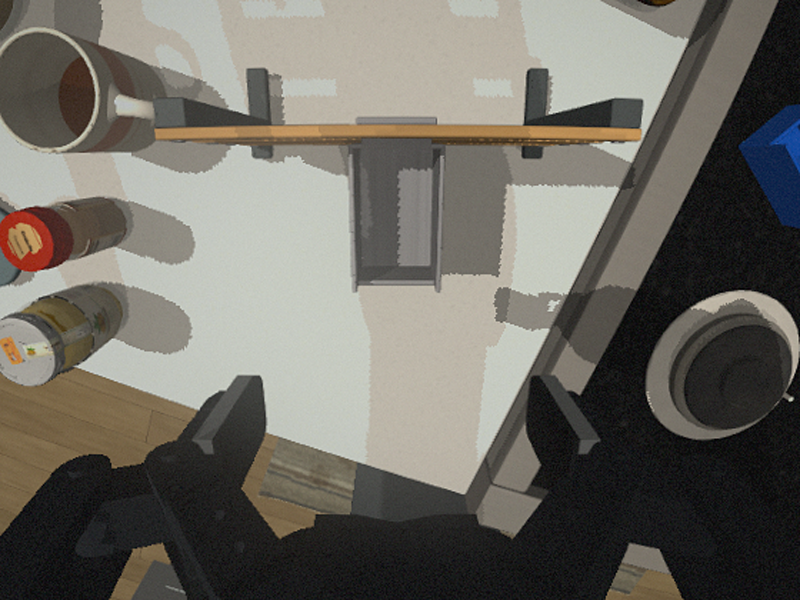

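View pics/s15.png

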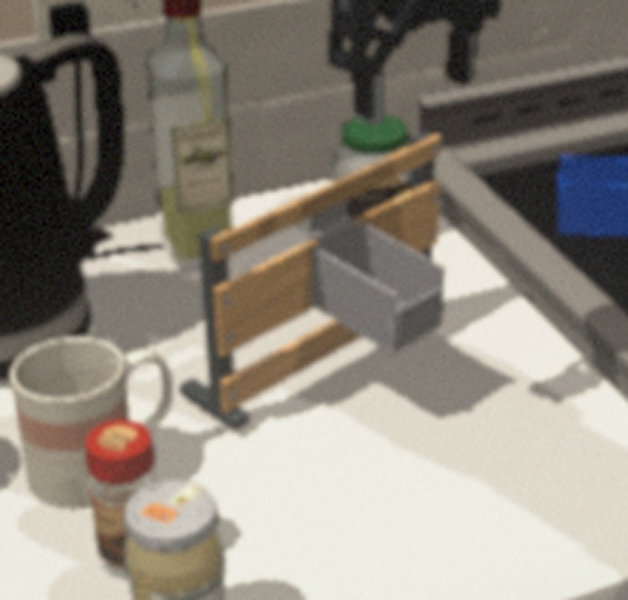

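```bash
python3 - <<'E'
from pnp import *
import pickle
np.set_printoptions(precision=1,suppress=True)
c,o=pickle.load(open("w15.pkl","rb"))
for th in (0,-.05,-.1,.1):
  R=Ro.from_euler("y",th).as_matrix()
  out=[]
  for b in [(-45,28,55),(-45,-28,55),(-45,0,36),(58.5,20,89),(58.5,-20,89)]:
    p=np.array([0,1,125])+R@(np.array(b)-[45,0,55.])
    out.append(((proj("wrist",[RP@p/1000+PC],c)[0]+.2)/.7).round(1).tolist())
  print(th,out)
E
python3 - <<'E'
import cv2,numpy as np
a=cv2.imread("pics/w15.png")
cv2.imwrite("pics/w15c.png",cv2.resize(a[105:305,320:470],None,fx=3,fy=3,interpolation=2))
E
```

```text
0 [[351.1, 290.7], [441.0, 290.7], [396.0, 282.5], [355.5, 108.3], [436.9, 108.4]]
-0.05 [[351.7, 288.5], [440.3, 288.5], [396.0, 279.2], [355.4, 111.9], [436.9, 111.9]]
-0.1 [[352.3, 286.0], [439.7, 286.0], [396.0, 275.7], [355.4, 115.5], [437.0, 115.5]]
0.1 [[349.7, 294.2], [442.4, 294.2], [396.0, 288.4], [355.6, 101.6], [436.8, 101.6]]
```

View pics/w15c.png

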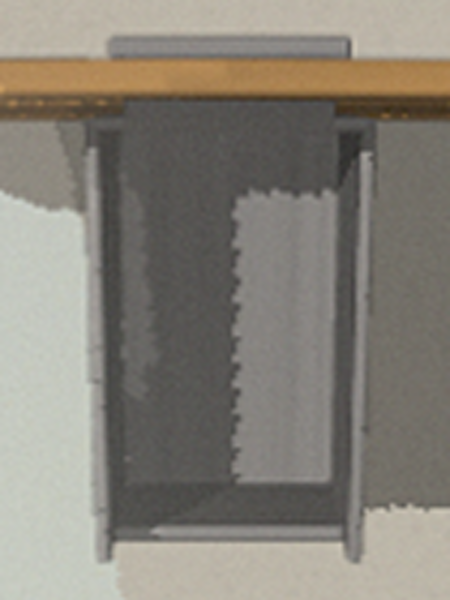

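Run:
```python
from h import *
s=camera("scene")[:,:,::-1];s0=cv2.imread("pics/scene0.png")
d=cv2.absdiff(s,s0)[230:360,40:205].max(2);print("bystander diff px>40:",(d>40).sum())
w=[cv2.cvtColor(camera("wrist"),cv2.COLOR_RGB2GRAY) for _ in range(2)]
print("motion",(cv2.absdiff(*w)>30).sum(),get_obs()["clock"],get_obs()["ft_force"])
hand_in()
```

```text
bystander diff px>40: 0
motion 280 13.5 [ 0.52486052 -0.21342917  0.04500518]
the job is handed in; nothing more can be done
```

The steel bin is hanging on the upper groove, released, and the job is handed in at 13.5 s; no verdict came back. I gripped it by its sides and tilted it about 0.6 rad front-up by pushing its back against the panel's top edge. I then slid the tongue through the groove, rotated the bin down on the lip, opened the jaws and backed off.

**Last checks that agreed:**
- **Hang:** the last close-up puts the tongue behind the top slat and the bin within about 0.06 rad of level (front slightly low). The hook seat is about 2 mm in front of the panel face and near mid-width, all inside the limits.
- **Bystanders:** the scene picture shows no change around the two jars and the mug.
- **Robot:** clear of everything, with only about 0.5 N of sensor noise.

**Checks that disagreed:**
- **Heights:** the cameras put the jar lids 10–15 mm lower than they should be with the worktop at z = 0, and the bin about 10 mm low, while the panel measured correctly. I never explained this, and used the wrist camera's view of bin against panel instead.
- **Stillness:** two wrist frames taken just before hand-in differed in 280 pixels. I took this as image noise and did not look into it.

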